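# Put a charged cell into the splicing table's light box

### The job

The light box has run out, so put in the charged cell: snap the cell out of the sprung clips of the walnut rack, lay it without dropping it in the open battery bay of the light box with its button end to the left (the flat brass contact), then set the loose metal cover on the deck left of the rails and slide it home under them until its spring tab clicks past the ledge. Last, flip the light box's toggle switch up the slope to on, and leave the other things on the mat where they are.

Things in the scene. Friction and masses are not known exactly. Their poses are not given: they have to be found in the camera images.
- deck: Sloping deck of the light box, a fixed grey case 230 mm wide, 178 deep, 105 high, with battery bay, rails, opal pane and switch. Origin: on the deck's surface at the middle of the open bay. Axes: x up the slope (away from the robot), y across it to the left, z square out of it. It is tilted 30 degrees, facing the robot, so a tool square to it leans 30 degrees. It spans x -56..115, y -80..150 mm.
- bay_seat (a point): Middle of the cell's axis when it lies in the bay, 13.5 mm below the deck (it may rest 3 mm downhill). Bay, in mm from the deck's origin: x -33..33, y -39.5..39.5, 24 deep. Black saddles at its ends (|y| over 24, tops 9 below the deck) leave a 26 wide trough along y; the middle 48 mm of y is open for fingers. Flat brass contact at the +y end, coil spring at the -y end.
- rail_mouth (a point): On the deck, mid-way between the rails, at their left mouth (42 mm left of the bay's middle; axes as the deck). Rails run along y, inner faces 81 mm apart; lips 6.5 to 9.5 mm above the deck leave 73 mm open between. Lips turn up at the mouth (to 14 mm high, y to 49). Low walls flare to 96 mm apart at y 80. The plain deck beyond y 50 takes the cover before it is slid to -y.
- ledge (a point): Crest, 3.2 mm high, of the small ledge on the deck 61 mm right of the bay's middle: ramp on its left side, steep on its right. Stops at y -47 mm halt the cover's leading edge; fully home, the cover's origin is within 1 to 2 mm of the deck's origin.
- cell: The charged cell: grey cylinder 21 mm in diameter and 70 mm long, 70 g, with a small steel button (8 mm across) on its + end. It starts in the walnut rack's lower pair of sprung clips, button end to the left. Origin: middle of the cell on its axis; y runs along the cell towards the button end.
- cell_plus (a point): The button (+) end of the charged cell, on its axis
- rack_face: Sloping face of the walnut cell rack, a fixed block 104 mm wide, 112 deep, 73 high, tilted 30 degrees to face the robot. Origin: on the face under the charged cell's middle. Axes: x up the slope, y to the left along the cell, z square out of the face. An empty pair of clips stands 56 mm up the slope; no clips below.
- rack_seat (a point): Middle of the cell's axis in the clips, 12.5 mm above the face. Two sprung C clips 8 mm wide hold it at y = +-26 mm, lips 25 mm above the face; the middle 44 mm of the cell is free for fingers. Pulled square out of the face it snaps free within 10 mm at about 6 to 9 N.
- cover: Loose bay cover: aluminium plate 78 mm (x) by 92 (y) by 4, about 55 g, flat on the mat, right side up. Origin: middle of its underside. A spring-steel tab 16 mm wide, 4 to 6 mm above the underside, sticks out 20 mm from its -y edge, with a tooth under its end 64 mm from the middle. In use its axes are parallel to the deck's, tab leading to the right (-y). Three low ridges mark its +y half.
- cover_fin (a point): Middle of the top of the cover's finger grip, a fin 26 mm (x) by 10 mm (y) that rises from the middle of the plate to 18 mm above the underside
- tab_tooth (a point): The tooth under the free end of the cover's tab, 64 mm from the cover's middle on its -y side, about 2 mm above the level of the underside. Clicked home, it lies on the right of the ledge's crest, 64 mm right of the bay's middle.
- tab (a joint): Bend of the cover's spring tab: 0 at rest, grows to about 0.13 rad while its tooth rides up over the ledge, and back to 0 once it has clicked; about 8 to 12 N of push
- toggle (a joint): Toggle switch, a steel bat 26 mm long pivoting 4 mm above the deck at x 80, y 120 mm of the deck: 0 = off, leaning 0.45 rad down the slope; 0.9 = on, leaning up the slope. It stays where it is left; about 1 N at its tip moves it.
- toggle_tip (a point): Tip of the toggle's bat, about 27 mm above the deck. Behind the deck, a carrying handle stands 26 mm high on the case's flat top.
- parts_dish: Bystander: open steel dish 66 by 108 mm, 16 mm high, with a spent cell lying in it; origin under its middle
- spent_cell: Bystander: the spent cell, same size as the charged one, lying in the steel dish; origin at its middle
- clip_tin: Bystander: round tin 86 mm across and 40 mm high, full of steel film clips; origin under its middle
- spool: Bystander: black plastic spool 100 mm across, 35 mm high, lying flat; origin under its middle
- loupe_stand: Bystander: walnut stand 64 mm square with a loupe on top, 80 mm high; origin under its middle
- tape_roll: Bystander: roll of splicing tape 80 mm across, 19 mm high, lying flat; origin under its middle
- wax_pencil: Bystander: black wax pencil 160 mm long, 8 mm thick, lying on the mat; origin under its middle
- splicer: Bystander: metal tape splicer, bed 120 by 190 mm, head raised to about 120 mm, behind the light box; origin under its middle

How it is judged:
By the outcome, as a careful person would: the job done as asked, in the order asked, and still so for the second after the job is handed in, with the robot touching nothing.
It also fails if it takes over 64 s, if anything falls off the work surface, if the arm or the gripper's body presses on something with over 40 N, if the wrist force passes 120 N, or if a joint passes its speed limit or range.

### The arm

A 6-joint arm with a two-finger parallel gripper is mounted at the origin on the work surface. World frame = base frame: x ahead of the robot, y to its left, z up, the work surface at z = 0. Lengths are in m, angles in rad, forces in N, time in s.
With the tool pointing down it reaches from about 0.375 to 0.975 m from the base axis. Payload 3.8 kg.
Tool frame: the origin (TCP) lies at the very end of the fingers, on their centre line; the grasp point (between the pads) lies 19 mm behind it; z points along the fingers, y is the line along which they close (so a half turn about z gives the same grasp; the last joint's range is limited). The gripper opens to 85 mm and grips with 20 to 120 N. Pads are 22 mm wide; open, the fingers measure 114 mm over their backs; the gripper's body (76 mm by 85 mm) begins 54 mm behind the grasp point. The pads swing forward as they close: fully open they stand 13 mm farther back than shut.
Start: joints at [1.217, 0.264, 1.604, -0, 1.274, -0.037], TCP at [0.21, 0.641, 0.231] pointing down, gripper open.
Joint ranges: [-2.63, 2.63], [-0.94, 2.18], [0.31, 2.57], [-1.31, 4.45], [0, 2.66], [-2.55, 2.55]. Speed limits (rad/s): [2.57, 2.57, 3.14, 3.14, 3.14, 3.14].

### API

Orientations are given as a rotation vector (axis times angle).
In Python, from workcell import read_state, read_camera, calibration, finish_job gives the robot as it stands.
- The arm moves only by the tool step_arm, never from a script. Its argument "commands" is a list of rows, each an object of numbers: "fingers": the gripper's target within -1 to 1 (shut at 1, half-way at 0, fully open at -1); "dx", "dy", "dz": the shift along the tool's x, y, z in m; "roll": the turn about the tool's z in degrees. In form: [{"fingers": .., "dx": .., "dy": .., "dz": .., "roll": ..}, ...]. A call has 1 to 8 rows; each row is the pose to reach, as a shift and turn from the pose commanded when the call began, along the tool's axes at that moment; what a row does not reach only later rows make up. A row lasts 1/8 s, in which the tool goes at most 62.5 mm and 10.7 degrees, less where a joint would pass 70% of its speed; a pose out of reach is approached as far as the arm can. A call with a gripper value outside its range is refused whole. The fingers move at their own pace and stop on an object; "squeeze" is the grip in N (left out, the last holds). Time passes only in rows, so rows that repeat a pose let the fingers close. It gives the time, the measured TCP pose, the force, the opening and the grip force at its end, in the units of the state.
- read_state(): the state, without advancing time (a new reading comes with each control period).
- read_camera(name): name is "scene" or "top" or "wrist"; returns (picture, depth): 420x560x3 uint8, blue, green, red; 420x560 float32, m along the optical axis (not along the pixel's ray), 0 where there is no reading.
- calibration(name): a dict with "intrinsics" (3x3 intrinsics, pixels), "world_to_cam" (4x4, takes a point from world to camera coordinates). Camera axes: x right, y up, looking along -z (the intrinsics and any distortion apply to the point x, -y, -z); pixel columns grow to the right and rows downward; lengths in m; the calibration is good to about 2 mm. The wrist camera is an equidistant fisheye: a pixel r from the principal point sees the ray r / f radians off the axis. A picture is of the moment at which its call begins: read the wrist's pose just before it. calibration takes no time and is no camera call; for the wrist camera it gives the pose at the moment of the call.
- finish_job(): hands the job in; it is judged then, once.
The state is a dict: "time": time; "q": joint angles; "joint_vel": joint speeds; "joint_torque": joint torques, N m; "tool_pos": TCP position; "tcp_rot": TCP orientation; "wrist_force": force on the tool from outside, world axes, zero at the start; "torque": the same for the moment, N m; "width": opening from 0.0 (shut) to 1.0 (fully open); "grip_force": force on a finger pad.
Only numpy, scipy, OpenCV 4.12 (cv2) and the standard library are available. Lean on these libraries where they do the work, as an engineer would, in place of code of your own. Each camera call takes 0.05 s, during which the arm holds its last target. There are 200 camera calls.

## Working session

There is one attempt and no reset: what is moved stays moved. The work goes in short steps, Python scripts to look and compute and a tool call to move; the robot and the scene stay as the last step left them, time stands still between calls to the robot, and variables do not carry over. Pictures are saved under pics/ and viewed, at most 10 in all, crops included, and the job is handed in when it is done.

Besides the shell and the picture viewer there is one more tool, called after "Emit:" as name([rows], argument=value, ...), one row to a line, values as JSON. step_arm: Moves the arm, as the interface text tells. Its arguments: {"type":"object","properties":{"commands":{"type":"array","items":{"type":"object","properties":{"fingers":{"type":"number"},"dx":{"type":"number"},"dy":{"type":"number"},"dz":{"type":"number"},"roll":{"type":"number"}}}},"squeeze":{"type":"number"}},"required":["commands"]}

```bash
mkdir -p pics; ls; cat > h.py <<'E'
import numpy as np, cv2
from workcell import *
from scipy.spatial.transform import Rotation as R
def snap(name,fn=None):
    c=calibration(name); im,d=read_camera(name)
    if fn: cv2.imwrite('pics/'+fn,im)
    np.savez('/tmp/%s.npz'%name,im=im,d=d,K=c['intrinsics'],T=c['world_to_cam'])
    return im,d,c
def cloud(d,K,T,dist=None):
    K=np.array(K);T=np.array(T)
    v,u=np.mgrid[0:d.shape[0],0:d.shape[1]]
    p=np.stack([(u-K[0,2])/K[0,0]*d,-(v-K[1,2])/K[1,1]*d,-d],-1)
    return (p-T[:3,3])@T[:3,:3]   # R^T (p-t)
E
python3 - <<'E'
from h import *
print({k:np.round(v,3) for k,v in read_state().items()})
for n in ('scene','top'):
    im,d,c=snap(n,n+'0.png'); print(n,c)
    P=cloud(d,c['intrinsics'],c['world_to_cam']); print(P[::140,::140].round(3).tolist())
E
```

```text
pics
{'time': np.float64(0.0), 'q': array([ 1.217,  0.265,  1.605,  0.   ,  1.274, -0.037]), 'joint_vel': array([ 0.001, -0.   , -0.001,  0.   , -0.   , -0.   ]), 'joint_torque': array([-0.0000e+00, -5.1513e+01, -3.6731e+01, -0.0000e+00,  1.3000e-02,
        0.0000e+00]), 'tool_pos': array([0.21 , 0.641, 0.23 ]), 'tcp_rot': array([-4.950e-01, -3.102e+00,  3.000e-03]), 'wrist_force': array([0.256, 0.087, 0.689]), 'torque': array([-0.074,  0.025,  0.029]), 'grip_force': np.float64(0.0), 'width': np.float64(1.002)}
scene {'intrinsics': array([[470.48557477,   0.        , 282.53905064],
       [  0.        , 470.48557477, 201.15490206],
       [  0.        ,   0.        ,   1.        ]]), 'world_to_cam': array([[-0.77982166,  0.62593777,  0.00894951,  0.39923408],
       [-0.52948153, -0.66714402,  0.52399253,  0.30059568],
       [ 0.33395733,  0.40388212,  0.85167584, -1.57154782],
       [ 0.        ,  0.        ,  0.        ,  1.        ]])}
[[[0.822, -1.416, -0.012], [0.005, -2.099, -0.748], [-0.049, -0.715, -0.001], [-1.422, -0.967, -0.739]], [[1.087, -0.628, 0.072], [0.746, -0.431
[... 267 characters left out ...]
15056],
       [  0.        ,   0.        ,   1.        ]]), 'world_to_cam': array([[ 2.86902374e-02, -9.99587547e-01,  1.26724911e-03,
         4.38224868e-02],
       [ 9.96551401e-01,  2.87017970e-02,  7.78557088e-02,
        -5.88163201e-01],
       [-7.78599693e-02, -9.70819887e-04,  9.96963832e-01,
        -1.20624277e+00],
       [ 0.00000000e+00,  0.00000000e+00,  0.00000000e+00,
         1.00000000e+00]])}
[[[1.132, 0.821, -0.001], [1.144, 0.442, -0.004], [1.097, 0.061, 0.106], [1.571, -0.546, -0.753]], [[0.706, 0.675, 0.2], [0.757, 0.421, 0.002], [0.763, 0.051, 0.025], [0.777, -0.318, 0.008]], [[0.38, 0.765, 0.0], [0.391, 0.403, 0.002], [0.401, 0.041, 0.0], [0.411, -0.321, 0.004]]]
```

```bash
cd pics; python3 -c "
import cv2
cv2.imwrite('t1.png',cv2.resize(cv2.imread('top0.png'),(800,600),interpolation=cv2.INTER_CUBIC))"
```

```text
(no output)
```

View pics/t1.png

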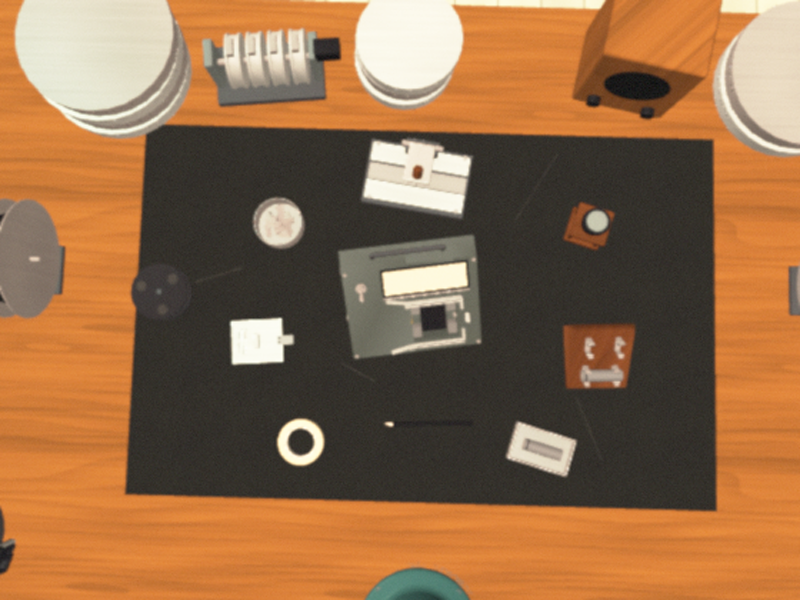

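View pics/scene0.png

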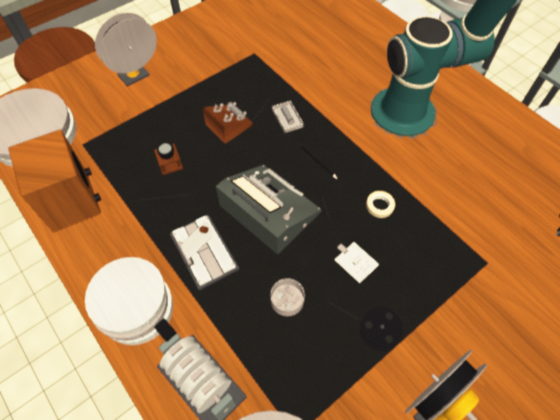

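The top view shows the light box at about (410,298), the rack at (600,357) with the cell at (602,376), and the cover at (258,341) with its tab pointing right. All are in the 800x600 enlargement. Next I get rough poses from depth.

```bash
python3 - <<'E'
from h import *
z=np.load('/tmp/top.npz'); P=cloud(z['d'],z['K'],z['T'])
s=1.4286
def box(n,u0,u1,v0,v1):
    Q=P[int(v0/s):int(v1/s),int(u0/s):int(u1/s)].reshape(-1,3); return Q
# planes by ransac w/ 30deg
rng=np.random.default_rng(0)
for n,b in dict(deck=(335,485,232,362),rack=(560,640,322,392)).items():
    Q=box(n,*b); Q=Q[Q[:,2]>.012]; best=0
    for _ in range(3000):
        a=Q[rng.choice(len(Q),3,False)]; m=np.cross(a[1]-a[0],a[2]-a[0]); l=np.linalg.norm(m)
        if l<1e-6: continue
        m/=l; m*=np.sign(m[2])
        if abs(np.degrees(np.arccos(m[2]))-30)>6: continue
        k=abs((Q-a[0])@m)<.002
        if k.sum()>best: best=k.sum();K=k
    c=Q[K].mean(0); m=np.linalg.svd(Q[K]-c)[2][2]; m*=np.sign(m[2])
    print(n,len(Q),best,'c',c.round(4),'n',m.round(3),'tilt',np.degrees(np.arccos(m[2])).round(2),'yaw',np.degrees(np.arctan2(-m[1],-m[0])).round(2))
def pt(n,u,v):
    q=P[int(v/s)-1:int(v/s)+2,int(u/s)-1:int(u/s)+2].reshape(-1,3); print(n,np.median(q,0).round(4))
for n,u,v in [('cell',602,376),('cellL',585,376),('cellR',619,376),('rackTL',567,327),('rackTR',632,327),('rackBL',568,386),('bay',432,318),('coverC',258,341),('cTL',233,323),('cBL',233,362),('cTR',283,321),('cBR',283,360),('deckBL',357,354),('deckBR',477,341),('tog',361,290),('loupe',596,221),('dish',541,448)]: pt(n,u,v)
w=calibration('wrist'); print(w); T=np.array(w['world_to_cam']); st=read_state(); print('cam pos',-T[:3,:3].T@T[:3,3], R.from_rotvec(st['tcp_rot']).as_matrix().round(3))
E
```

```text
deck 7096 2921 c [0.5725 0.0357 0.0708] n [-0.5   -0.071  0.863] tilt 30.35 yaw 8.06
rack 2032 941 c [ 0.4941 -0.3044  0.0522] n [-0.506 -0.027  0.862] tilt 30.45 yaw 3.05
cell [ 0.4566 -0.3064  0.0553]
cellL [ 0.4557 -0.2773  0.056 ]
cellR [ 0.4574 -0.3371  0.0551]
rackTL [ 0.5429 -0.2535  0.014 ]
rackTR [ 0.5441 -0.3529  0.0736]
rackBL [ 0.4358 -0.2578  0.0166]
bay [ 0.5513 -0.011   0.0267]
coverC [0.5016 0.3002 0.0193]
cTL [0.5316 0.3485 0.0062]
cBL [0.4618 0.3452 0.0056]
cTR [0.5395 0.2584 0.0025]
cBR [0.4694 0.2556 0.0036]
deckBL [0.4837 0.1224 0.027 ]
deckBR [ 0.5128 -0.0913  0.0256]
tog [0.5925 0.1151 0.0976]
loupe [ 0.7247 -0.2881  0.0823]
dish [ 0.3273 -0.2087  0.0258]
{'intrinsics': array([[325.1922621 ,   0.        , 281.87095894],
       [  0.        , 325.1922621 , 210.01967866],
       [  0.        ,   0.        ,   1.        ]]), 'world_to_cam': array([[ 0.31107947,  0.95038147, -0.00214855, -0.67334479],
       [-0.90207244,  0.2945538 , -0.31544154,  0.04100328],
       [-0.29915693,  0.10006554,  0.94894258, -0.38005898],
       [ 0.        ,  0.        ,  0.        ,  1.        ]])}
cam pos [0.13275439 0.66588755 0.37214157] [[-0.95   0.312 -0.001]
 [ 0.312  0.95  -0.002]
 [ 0.    -0.002 -1.   ]]
```

Emit:
step_arm([
  {"fingers":-1,"dx":-0.39,"dy":-0.31,"dz":-0.02,"roll":69},
  {"fingers":-1,"dx":-0.39,"dy":-0.31,"dz":-0.02,"roll":69},
  {"fingers":-1,"dx":-0.39,"dy":-0.31,"dz":-0.02,"roll":69},
  {"fingers":-1,"dx":-0.39,"dy":-0.31,"dz":-0.02,"roll":69},
  {"fingers":-1,"dx":-0.39,"dy":-0.31,"dz":-0.02,"roll":69},
  {"fingers":-1,"dx":-0.39,"dy":-0.31,"dz":-0.02,"roll":69},
  {"fingers":-1,"dx":-0.39,"dy":-0.31,"dz":-0.02,"roll":69},
  {"fingers":-1,"dx":-0.39,"dy":-0.31,"dz":-0.02,"roll":69},
])

```text
time: 1.1
tool_pos: [0.4848, 0.2234, 0.251]
tcp_rot: [-2.166, -2.275, 0.0]
wrist_force: [0.4, 0.5, -0.4]
width: 1.0
grip_force: 0.0
```

```bash
cat >> h.py <<'E'
def wcloud(d,K,T):
    K=np.array(K);T=np.array(T); v,u=np.mgrid[0:d.shape[0],0:d.shape[1]]
    a=(u-K[0,2])/K[0,0]; b=(v-K[1,2])/K[1,1]; th=np.hypot(a,b)+1e-9; t=np.tan(th)/th
    p=np.stack([a*t*d,-b*t*d,-d],-1); return (p-T[:3,3])@T[:3,:3]
def wsnap(tag):
    c=calibration('wrist'); im,d=read_camera('wrist'); P=wcloud(d,c['intrinsics'],c['world_to_cam'])
    np.savez('/tmp/w_%s.npz'%tag,im=im,d=d,P=P,T=c['world_to_cam'],K=c['intrinsics']); return im,d,P
def rect(tag,c,yaw,half,px,z0,fn=None,n=None):
    """orthographic-ish map: sample wrist image on plane through c with normal n; returns img. up=uphill, left=+y"""
    z=np.load('/tmp/w_%s.npz'%tag); T=z['T'];K=z['K']
    ex=np.array([np.cos(yaw),np.sin(yaw),0]); ey=np.array([-np.sin(yaw),np.cos(yaw),0])
    if n is not None: ex=np.cross(ey,n); 
    N=int(2*half/px); i,j=np.mgrid[0:N,0:N]
    W=np.array(c)+((half-i*px)[...,None])*ex+((half-j*px)[...,None])*ey
    p=W@T[:3,:3].T+T[:3,3]; x,y,zz=p[...,0],-p[...,1],-p[...,2]
    r=np.hypot(x,y)+1e-12; th=np.arctan2(r,zz)
    mu=(K[0,0]*th*x/r+K[0,2]).astype(np.float32); mv=(K[1,1]*th*y/r+K[1,2]).astype(np.float32)
    return cv2.remap(z['im'],mu,mv,cv2.INTER_CUBIC)
def go(x,y,z,ang):
    s=read_state(); M=R.from_rotvec(s['tcp_rot']).as_matrix(); d=M.T@(np.array([x,y,z])-s['tool_pos'])
    a=np.degrees(np.arctan2(M[1,1],M[0,1])); print('go dxyz',d.round(4),'roll',round((a-ang+180)%360-180,2),'n',round(np.linalg.norm(d)/.0625,1))
E
python3 - <<'E'
from h import *
s=read_state(); print(s['time'],s['tool_pos'].round(4),s['tcp_rot'].round(3),s['q'].round(2))
im,d,P=wsnap('a'); cv2.imwrite('pics/wa.png',cv2.resize(im,(800,600)))
E
```

```text
1.1 [0.4848 0.2234 0.251 ] [-2.166 -2.275  0.   ] [ 0.39 -0.02  1.88  0.    1.28  0.34]
```

View pics/wa.png

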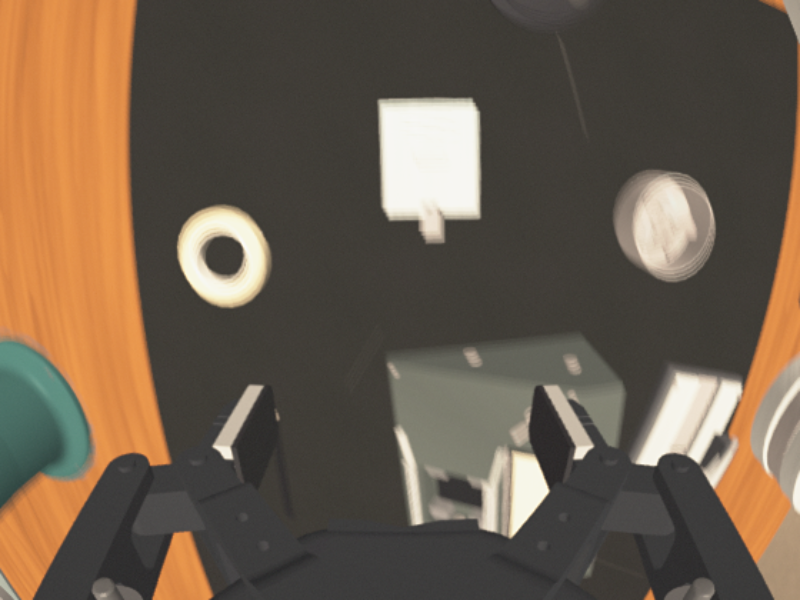

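Emit:
step_arm([
  {"fingers":-1,"dx":-0.305,"dy":0.02,"dz":0,"roll":-5},
  {"fingers":-1,"dx":-0.305,"dy":0.02,"dz":0,"roll":-5},
  {"fingers":-1,"dx":-0.305,"dy":0.02,"dz":0,"roll":-5},
  {"fingers":-1,"dx":-0.305,"dy":0.02,"dz":0,"roll":-5},
  {"fingers":-1,"dx":-0.305,"dy":0.02,"dz":0,"roll":-5},
  {"fingers":-1,"dx":-0.305,"dy":0.02,"dz":0,"roll":-5},
  {"fingers":-1,"dx":-0.305,"dy":0.02,"dz":0,"roll":-5},
])

```text
time: 2.02
tool_pos: [0.519, -0.078, 0.2507]
tcp_rot: [-2.064, -2.366, 0.0]
wrist_force: [-0.2, 0.3, 0.1]
width: 0.997
grip_force: 0.0
```

```bash
python3 - <<'E'
from h import *
s=read_state(); print(s['time'],s['tool_pos'].round(4),s['tcp_rot'].round(3),s['joint_vel'].round(3))
im,d,P=wsnap('b')
n=np.array([-.5*np.cos(.137),-.5*np.sin(.137),.866])
img=rect('b',[.5725,.0357,.0708],.137,.15,.0005,0,n=n)   # on deck plane, 0.5 mm/px
cv2.imwrite('pics/wb.png',img)
Q=P[250:420:1].reshape(-1,3) if 0 else P.reshape(-1,3)
k=(abs((Q-[.5725,.0357,.0708])@n)<.004)&(np.linalg.norm(Q-[.5725,.0357,.0708],axis=1)<.13)
c=Q[k].mean(0); m=np.linalg.svd(Q[k]-c)[2][2]; m*=np.sign(m[2]); print(k.sum(),c,m,'yaw',np.degrees(np.arctan2(-m[1],-m[0])),'off',(c-[.5725,.0357,.0708])@n)
go(.46,-.38,.22,3)
E
```

```text
bash:   579 Killed                     python3 - <<'E'
from h import *
s=read_state(); print(s['time'],s['tool_pos'].round(4),s['tcp_rot'].round(3),s['joint_vel'].round(3))
im,d,P=wsnap('b')
n=np.array([-.5*np.cos(.137),-.5*np.sin(.137),.866])
img=rect('b',[.5725,.0357,.0708],.137,.15,.0005,0,n=n)   # on deck plane, 0.5 mm/px
cv2.imwrite('pics/wb.png',img)
Q=P[250:420:1].reshape(-1,3) if 0 else P.reshape(-1,3)
k=(abs((Q-[.5725,.0357,.0708])@n)<.004)&(np.linalg.norm(Q-[.5725,.0357,.0708],axis=1)<.13)
c=Q[k].mean(0); m=np.linalg.svd(Q[k]-c)[2][2]; m*=np.sign(m[2]); print(k.sum(),c,m,'yaw',np.degrees(np.arctan2(-m[1],-m[0])),'off',(c-[.5725,.0357,.0708])@n)
go(.46,-.38,.22,3)
E
```

View pics/wb.png

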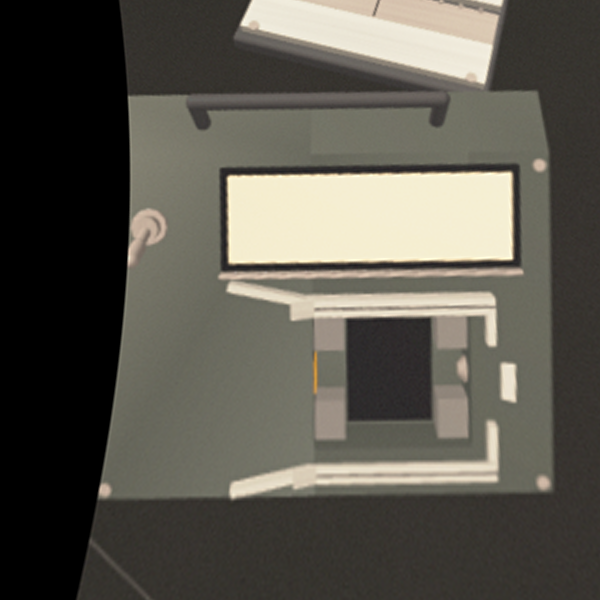

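The rectified deck view (0.5 mm per px, centre (300,300)) shows the bay at about (392,375), the ledge at (509,382), the toggle base at (148,228) and the deck's lower edge at row 495. I'll refine with plane and edge fits.

```bash
cat >> h.py <<'E'
def plane(P,c,n,rad,tol=.003):
    Q=P.reshape(-1,3); Q=Q[np.isfinite(Q).all(1)]
    for _ in range(4):
        k=(abs((Q-c)@n)<tol)&(np.linalg.norm(Q-c,axis=1)<rad); c2=Q[k].mean(0)
        n=np.linalg.eigh(np.cov((Q[k]-c2).T))[1][:,0]; n=n*np.sign(n[2]); c=np.array(c)-n*((np.array(c)-c2)@n)
    return c,n,k.sum()
def fitline(x,y):
    k=np.ones(len(x),bool)
    for _ in range(6):
        p=np.polyfit(x[k],y[k],1); r=abs(np.polyval(p,x)-y); k=r<max(1,1.5*np.median(r[k]))
    return p,k.sum()
E
python3 - <<'E'
from h import *
z=np.load('/tmp/w_b.npz');P=z['P']
n=np.array([-.5*np.cos(.137),-.5*np.sin(.137),.866])
c,n,k=plane(P,np.array([.5725,.0357,.0708]),n,.13); print(c,n,k,'tilt',np.degrees(np.arccos(n[2])),'yaw',np.degrees(np.arctan2(-n[1],-n[0])))
yaw=.137
img=rect('b',c,yaw,.15,.0005,0,n=np.array([-.5*np.cos(yaw),-.5*np.sin(yaw),.866]))
g=cv2.GaussianBlur(img,(0,0),1.5).astype(float).sum(2)
def row(c0,c1,r0,r1,sg):
    G=sg*np.diff(g,axis=0)[r0:r1,c0:c1]; return fitline(np.arange(c0,c1),r0+.5+G.argmax(0))
def col(r0,r1,c0,c1,sg):
    G=sg*np.diff(g,axis=1)[r0:r1,c0:c1]; return fitline(np.arange(r0,r1),c0+.5+G.argmax(1))
for nm,(p,m),at in [('deck bottom',row(150,540,480,510,-1),390),('pane top',row(240,500,160,190,1),390),('pane bot',row(240,500,250,285,-1),390),
  ('up lip',row(330,480,300,325,-1),390),('low lip',row(330,480,455,472,1),390),
  ('right',col(200,470,535,560,-1),380),('bay dark L',col(340,400,338,355,-1),380),('bay dark R',col(340,400,425,440,1),380),('ledge L',col(366,398,495,506,1),380),('ledge R',col(366,398,512,522,-1),380)]:
    print(nm,np.degrees(np.arctan(p[0])).round(2),np.polyval(p,at).round(1),m)
T=z['T'];print('cam',-T[:3,:3].T@T[:3,3])
go(.46,-.38,.22,3)
E
```

```text
[0.57235853 0.03567986 0.07104283] [-0.5037893  -0.0722234   0.86080202] 24591 tilt 30.59324642886193 yaw 8.158354162305567
deck bottom -3.35 484.9 118
pane top -0.76 172.8 260
pane bot -0.81 261.1 260
up lip -0.77 316.4 110
low lip -0.83 462.2 150
right 0.68 551.3 268
bay dark L 0.83 346.2 59
bay dark R 0.5 431.2 60
ledge L 0.0 500.5 32
ledge R 1.2 515.2 32
cam [0.50789789 0.00185214 0.39291516]
go dxyz [-0.2917 -0.1     0.0307] roll 4.87 n 5.0
```

```bash
python3 - <<'E'
from h import *
c=np.array([0.57235853,0.03567986,0.07104283]);yaw=.137;t=np.radians(30)
n0=np.array([-.5*np.cos(yaw),-.5*np.sin(yaw),.866]);ey=np.array([-np.sin(yaw),np.cos(yaw),0]);ex=np.cross(ey,n0)
cam=np.array([.5079,.00185,.39292]); C=np.array([(cam-c)@ex,(cam-c)@ey,(cam-c)@n0]);print('cam',C)
def un(row,col,h):  # image px -> local at height h
    p=np.array([.15-row*.0005,.15-col*.0005,0]); return p+(C-p)*h/C[2]
a=un(316.4,390,.0095);b=un(462.2,390,.0095);print('lips',a,b,(a+b)/2)
print('right',un(380,551.3,0)[1]+.08,'ledge',un(380,507.8,.002)[1]+.061)
L=un(380,346.2,-.009);Rr=un(380,431.2,-.009);print('saddles',L,Rr)
print('toggle base',un(228,148,.003))
y2=np.radians(8.62)
ox=un(389,390,0)[0]
for oy in (-.0455,):
  for ox in ((a+b)[0]/2,): 
    print('origin',c+ox*ex+oy*ey)
E
```

```text
cam [ 0.10163943 -0.02470966  0.31298301]
lips [-0.00486603 -0.04438413  0.0095    ] [-0.07555329 -0.04438413  0.0095    ] [-0.04020966 -0.04438413  0.0095    ]
right -0.04565000000000001 ledge -0.04239396397489134
saddles [-0.04407292 -0.02305371 -0.009     ] [-0.04407292 -0.06677582 -0.009     ]
toggle base [0.03662917 0.07503468 0.003     ]
origin [ 0.54407725 -0.01414946  0.050938  ]
```

Emit:
step_arm([
  {"fingers":-1,"dx":-0.29,"dy":-0.1,"dz":0.03,"roll":5},
  {"fingers":-1,"dx":-0.29,"dy":-0.1,"dz":0.03,"roll":5},
  {"fingers":-1,"dx":-0.29,"dy":-0.1,"dz":0.03,"roll":5},
  {"fingers":-1,"dx":-0.29,"dy":-0.1,"dz":0.03,"roll":5},
  {"fingers":-1,"dx":-0.29,"dy":-0.1,"dz":0.03,"roll":5},
  {"fingers":-1,"dx":-0.29,"dy":-0.1,"dz":0.03,"roll":5},
  {"fingers":-1,"dx":-0.29,"dy":-0.1,"dz":0.03,"roll":5},
])

```text
time: 2.95
tool_pos: [0.4606, -0.3776, 0.221]
tcp_rot: [-2.163, -2.276, -0.001]
wrist_force: [0.3, 0.1, -0.9]
width: 0.999
grip_force: 0.0
```

```bash
python3 - <<'E'
from h import *
s=read_state(); print(s['time'],s['tool_pos'].round(4),s['tcp_rot'].round(3))
im,d,P=wsnap('c')
yaw=np.radians(3);n=np.array([-.5*np.cos(yaw),-.5*np.sin(yaw),.866])
c,n2,k=plane(P,np.array([.4941,-.3044,.0522]),n,.07); print(c,n2,k,'tilt',np.degrees(np.arccos(n2[2])),'yaw',np.degrees(np.arctan2(-n2[1],-n2[0])))
img=rect('c',[.46,-.305,.045],yaw,.075,.00025,0)  # horizontal plane at axis height
cv2.imwrite('pics/wc.png',img)
for r in range(220,460,20): pass
E
```

```text
2.95 [ 0.4606 -0.3776  0.221 ] [-2.163e+00 -2.276e+00 -1.000e-03]
[ 0.49398012 -0.30440518  0.05241051] [-0.49455692 -0.02079326  0.86889648] 9328 tilt 29.669344780250785 yaw 2.40753863938177
```

View pics/wc.png

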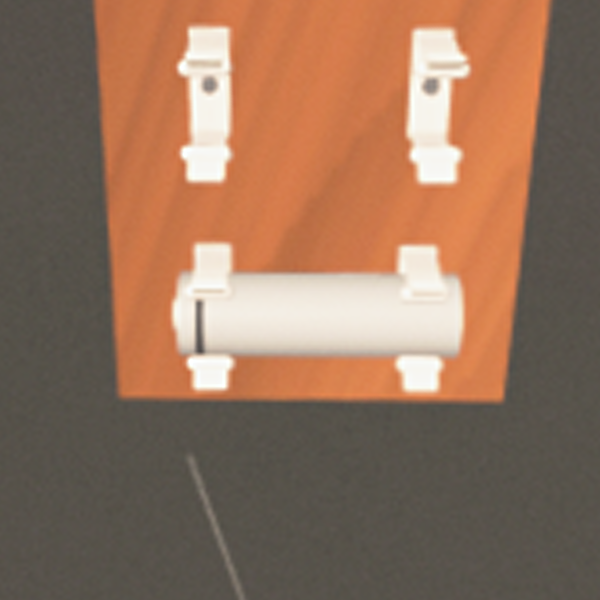

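The rectified rack view (0.25 mm per px) shows the cell from column 178 (button end, left) to 462 and rows 272 to 355. That puts its centre at about (0.457, -0.310, 0.045).

Emit:
step_arm([
  {"fingers":0.2,"dx":0.0677,"dy":0.0,"dz":0.02,"roll":0.8},
  {"fingers":0.2,"dx":0.0677,"dy":0,"dz":0.07,"roll":0.8},
  {"fingers":0.2,"dx":0.0677,"dy":0,"dz":0.12,"roll":0.8},
  {"fingers":0.2,"dx":0.0677,"dy":0,"dz":0.15,"roll":0.8},
  {"fingers":0.2,"dx":0.0677,"dy":0,"dz":0.165,"roll":0.8},
  {"fingers":0.2,"dx":0.0677,"dy":0,"dz":0.174,"roll":0.8},
  {"fingers":0.2,"dx":0.0677,"dy":0,"dz":0.174,"roll":0.8},
])

```text
time: 3.88
tool_pos: [0.4572, -0.3115, 0.0478]
tcp_rot: [2.18, 2.261, 0.0]
wrist_force: [0.0, 1.2, 0.2]
width: 0.4
grip_force: 0.0
```

Emit:
step_arm([
  {"fingers":0.2,"dx":0.001,"dy":0,"dz":0.002},
  {"fingers":0.2,"dx":0.001,"dy":0,"dz":0.004},
  {"fingers":0.2,"dx":0.001,"dy":0,"dz":0.004},
])

```text
invalid input
```

```bash
python3 - <<'E'
from h import *
s=read_state(); print(s['tool_pos'].round(4),s['wrist_force'].round(2))
im,d,P=wsnap('d'); cv2.imwrite('pics/wd.png',cv2.resize(im[180:420,100:460],(800,533),interpolation=cv2.INTER_CUBIC))
E
```

```text
[ 0.4572 -0.3115  0.0478] [0.03 1.17 0.19]
```

View pics/wd.png

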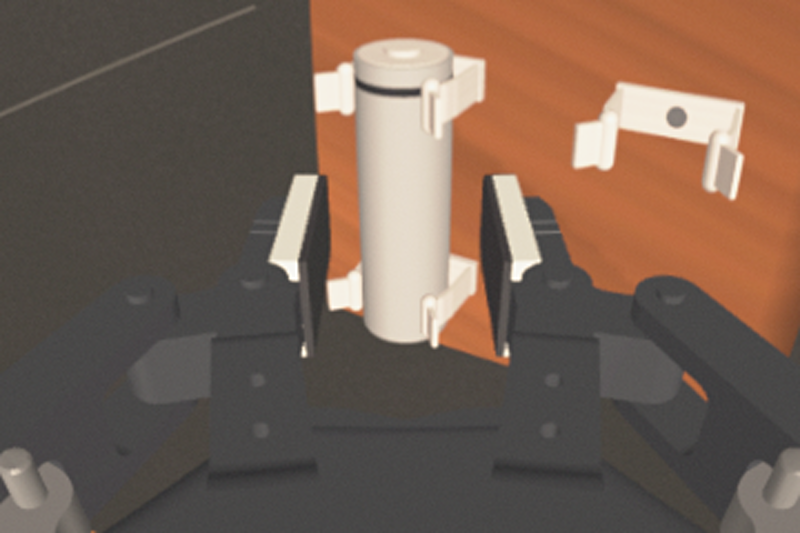

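The fingers straddle the cell, centred on it (cell at column ~405, pads at 315 and 495). The last call was refused because it had no roll value, so I include it.

Emit:
step_arm([
  {"fingers":0.2,"dx":0.001,"dy":0,"dz":0.002,"roll":0},
  {"fingers":0.2,"dx":0.001,"dy":0,"dz":0.005,"roll":0},
  {"fingers":0.2,"dx":0.001,"dy":0,"dz":0.006,"roll":0},
  {"fingers":0.2,"dx":0.001,"dy":0,"dz":0.006,"roll":0},
], squeeze=20)

```text
time: 4.42
tool_pos: [0.4576, -0.3114, 0.0437]
tcp_rot: [2.18, 2.259, 0.001]
wrist_force: [-2.6, 3.2, 12.5]
width: 0.401
grip_force: 6.0
```

Emit:
step_arm([
  {"fingers":0.2,"dx":0,"dy":0,"dz":-0.004,"roll":0},
  {"fingers":0.4,"dx":0,"dy":0,"dz":-0.004,"roll":0},
  {"fingers":0.4,"dx":0,"dy":0,"dz":-0.004,"roll":0},
  {"fingers":0.4,"dx":0,"dy":0,"dz":-0.002,"roll":0},
  {"fingers":0.4,"dx":0,"dy":0,"dz":0.0,"roll":0},
  {"fingers":0.4,"dx":0,"dy":0,"dz":0.0,"roll":0},
])

```text
time: 5.18
tool_pos: [0.4566, -0.3106, 0.0417]
tcp_rot: [-2.181, -2.261, -0.0]
wrist_force: [-1.3, 1.6, 5.0]
width: 0.301
grip_force: 2.7
```

Emit:
step_arm([
  {"fingers":0.4,"dx":0,"dy":0,"dz":-0.001,"roll":0},
  {"fingers":0.7,"dx":0,"dy":0,"dz":-0.001,"roll":0},
  {"fingers":0.7,"dx":0,"dy":0,"dz":-0.001,"roll":0},
  {"fingers":0.7,"dx":0,"dy":0,"dz":-0.001,"roll":0},
  {"fingers":0.7,"dx":0,"dy":0,"dz":-0.001,"roll":0},
], squeeze=70)

```text
time: 5.8
tool_pos: [0.4567, -0.3106, 0.0424]
tcp_rot: [2.181, 2.261, 0.0]
wrist_force: [0.5, 0.9, 3.4]
width: 0.214
grip_force: 68.4
```

Emit:
step_arm([
  {"fingers":0.7,"dx":0,"dy":-0.001,"dz":-0.002,"roll":0},
  {"fingers":0.7,"dx":0,"dy":-0.002,"dz":-0.0035,"roll":0},
  {"fingers":0.7,"dx":0,"dy":-0.004,"dz":-0.007,"roll":0},
  {"fingers":0.7,"dx":0,"dy":-0.006,"dz":-0.0105,"roll":0},
  {"fingers":0.7,"dx":0,"dy":-0.009,"dz":-0.0155,"roll":0},
  {"fingers":0.7,"dx":0,"dy":-0.012,"dz":-0.021,"roll":0},
  {"fingers":0.7,"dx":0,"dy":-0.015,"dz":-0.05,"roll":0},
  {"fingers":0.7,"dx":0,"dy":-0.015,"dz":-0.05,"roll":0},
])

```text
time: 6.8
tool_pos: [0.4426, -0.3125, 0.0948]
tcp_rot: [2.179, 2.257, 0.0]
wrist_force: [0.5, 0.1, -0.9]
width: 0.212
grip_force: 69.1
```

```bash
python3 - <<'E'
from h import *
s=read_state(); print(s['tool_pos'].round(4),s['wrist_force'].round(2),s['width'],s['grip_force'])
im,d,P=wsnap('e'); cv2.imwrite('pics/we.png',cv2.resize(im[180:420,100:460],(800,533),interpolation=cv2.INTER_CUBIC))
E
```

```text
[ 0.4426 -0.3125  0.0948] [ 0.49  0.07 -0.89] 0.2115282006886863 69.09260988235474
```

View pics/we.png

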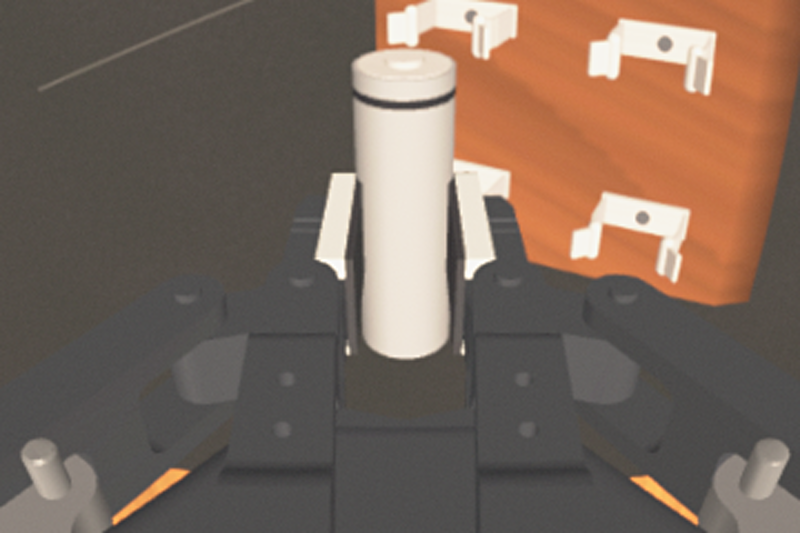

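The cell is out of the clips and held level, with its button end towards +y. I'll measure its offset in the hand and work out the bay target.

```bash
python3 - <<'E'
from h import *
z=np.load('/tmp/w_e.npz');P=z['P']; s=read_state(); t=s['tool_pos']; M=R.from_rotvec(s['tcp_rot']).as_matrix()
L=(P-t)@M  # tool coords
Q=L[(abs(L[...,1])<.0045)&(abs(L[...,2])<.03)&(abs(L[...,0])<.06)]
k=(Q[:,0]>-.03)&(Q[:,0]<.03); Q1=Q[k]
A=Q1[abs(Q1[:,1])<.003]
print('top z tool',[(round(a,3),np.round(np.percentile(A[abs(A[:,0]-a)<.004,2],[10,50,90]),4)) for a in (-.025,-.015,0,.015,.025)])
print('x range',np.percentile(Q[:,0],[0,1,2,50,98,99,100]).round(4))
E=Q[Q[:,0]>.02]; h=np.histogram(E[:,0],bins=np.arange(.025,.045,.001)); print(h)
# bay target
y2=np.radians(8.62); O=np.array([.544,-.0141,.0509]); n=np.array([-.5*np.cos(y2),-.5*np.sin(y2),.866]); B=O-.0135*n; print('bay seat',B)
go(B[0],B[1],.17,8.6)
E
```

```text
top z tool [(-0.025, array([-0.0149, -0.0142, -0.0135])), (-0.015, array([-0.0149, -0.0142, -0.0135])), (0, array([-0.0149, -0.0141, -0.0134])), (0.015, array([-0.0148, -0.014 , -0.0133])), (0.025, array([-0.0149, -0.0141, -0.0132]))]
x range [-0.0348 -0.0332 -0.0319  0.0094  0.0356  0.0357  0.036 ]
(array([ 45,  49,  42,  45,  44,  46,  49,  45,  46, 189,  94,   1,   0,
         0,   0,   0,   0,   0,   0]), array([0.025, 0.026, 0.027, 0.028, 0.029, 0.03 , 0.031, 0.032, 0.033,
       0.034, 0.035, 0.036, 0.037, 0.038, 0.039, 0.04 , 0.041, 0.042,
       0.043, 0.044]))
bay seat [ 0.55067375 -0.01308831  0.039209  ]
go dxyz [ 0.2946  0.1193 -0.0769] roll -6.57 n 5.2
```

```bash
python3 - <<'E'
from h import *
z=np.load('/tmp/w_e.npz');P=z['P']; s=read_state(); t=s['tool_pos']; M=R.from_rotvec(s['tcp_rot']).as_matrix()
L=(P-t)@M
for a in np.arange(-.064,.004,.004):
    r=[]
    for sg in (1,-1):
        k=(abs(L[...,2]-a-.002)<.002)&(sg*L[...,1]>.0)&(abs(L[...,1])<.07)&(L[...,0]<.016)&(L[...,0]>-.02)
        y=abs(L[...,1][k]); y=y if len(y) else np.zeros(1); r+=[len(y),np.percentile(y,2).round(4),np.percentile(y,50).round(4),np.percentile(y,98).round(4),L[...,0][k].max().round(3) if k.any() else 0]
    print(round(a,3),r)
E
```

```text
-0.064 [697, np.float64(0.0166), np.float64(0.0376), np.float64(0.0475), np.float64(0.012), 701, np.float64(0.0124), np.float64(0.0372), np.float64(0.0468), np.float64(0.013)]
-0.06 [1480, np.float64(0.0114), np.float64(0.0331), np.float64(0.045), np.float64(0.012), 1465, np.float64(0.0109), np.float64(0.0325), np.float64(0.0443), np.float64(0.012)]
-0.056 [1018, np.float64(0.011), np.float64(0.0294), np.float64(0.043), np.float64(0.013), 1046, np.float64(0.0102), np.float64(0.0289), np.float64(0.0427), np.float64(0.013)]
-0.052 [558, np.float64(0.0109), np.float64(0.0245), np.float64(0.041), np.float64(0.013), 535, np.float64(0.0106), np.float64(0.0247), np.float64(0.0411), np.float64(0.013)]
-0.048 [466, np.float64(0.0109), np.float64(0.0187), np.float64(0.0377), np.float64(0.014), 482, np.float64(0.0102), np.float64(0.0183), np.float64(0.0371), np.float64(0.013)]
-0.044 [183, np.float64(0.0108), np.float64(0.0162), np.float64(0.0291), np.float64(0.012), 172, np.float64(0.0101), np.float64(0.0163), np.float64(0.0292), np.float64(0.013)]
-0.04 [310, np.float64(0.0092), np.float64(0.
[... 1144 characters left out ...]
loat64(0.0205), np.float64(0.016)]
-0.012 [460, np.float64(0.0059), np.float64(0.0085), np.float64(0.0208), np.float64(0.016), 448, np.float64(0.0053), np.float64(0.0078), np.float64(0.0207), np.float64(0.016)]
-0.008 [75, np.float64(0.0096), np.float64(0.0127), np.float64(0.0209), np.float64(0.016), 65, np.float64(0.0093), np.float64(0.0119), np.float64(0.0198), np.float64(0.016)]
-0.004 [1, np.float64(0.0139), np.float64(0.0139), np.float64(0.0139), np.float64(0.009), 2, np.float64(0.0101), np.float64(0.0116), np.float64(0.013), np.float64(0.014)]
0.0 [7, np.float64(0.0682), np.float64(0.0692), np.float64(0.0697), np.float64(-0.019), 1, np.float64(0.0), np.float64(0.0), np.float64(0.0), 0]
```

Emit:
step_arm([
  {"fingers":0.7,"dx":0,"dy":0,"dz":-0.06,"roll":0},
  {"fingers":0.7,"dx":0.42,"dy":0.35,"dz":-0.23,"roll":-6.4},
  {"fingers":0.7,"dx":0.42,"dy":0.35,"dz":-0.23,"roll":-6.4},
  {"fingers":0.7,"dx":0.42,"dy":0.35,"dz":-0.23,"roll":-6.4},
  {"fingers":0.7,"dx":0.42,"dy":0.35,"dz":-0.23,"roll":-6.4},
  {"fingers":0.7,"dx":0.42,"dy":0.35,"dz":-0.23,"roll":-6.4},
  {"fingers":0.7,"dx":0.42,"dy":0.35,"dz":-0.23,"roll":-6.4},
  {"fingers":0.7,"dx":0.42,"dy":0.35,"dz":-0.23,"roll":-6.4},
])

```text
time: 7.85
tool_pos: [0.6978, 0.0207, 0.2809]
tcp_rot: [-2.051, -2.378, 0.003]
wrist_force: [0.1, -0.7, -1.0]
width: 0.212
grip_force: 69.2
```

Emit:
step_arm([
  {"fingers":0.7,"dx":0.09,"dy":0.1,"dz":-0.04,"roll":0},
  {"fingers":0.7,"dx":0.09,"dy":0.15,"dz":-0.04,"roll":0},
  {"fingers":0.7,"dx":0.09,"dy":0.2,"dz":-0.04,"roll":0},
  {"fingers":0.7,"dx":0.09,"dy":0.25,"dz":-0.04,"roll":0},
  {"fingers":0.7,"dx":0.09,"dy":0.3,"dz":-0.04,"roll":0},
  {"fingers":0.7,"dx":0.09,"dy":0.36,"dz":-0.04,"roll":0},
  {"fingers":0.7,"dx":0.09,"dy":0.42,"dz":-0.04,"roll":0},
])

```text
time: 8.72
tool_pos: [0.9942, 0.1537, 0.2817]
tcp_rot: [2.039, 2.364, 0.036]
wrist_force: [-0.4, -0.0, -2.1]
width: 0.214
grip_force: 69.6
```

```bash
python3 - <<'E'
from h import *
s=read_state(); print(s['time'],s['tool_pos'].round(4),s['q'].round(3),'\n',R.from_rotvec(s['tcp_rot']).as_matrix().round(3))
E
```

```text
8.725 [0.9942 0.1537 0.2817] [ 1.280e-01  1.039e+00  3.200e-01  1.000e-03  1.752e+00 -1.900e-02] 
 [[-0.147  0.989  0.03 ]
 [ 0.989  0.147  0.005]
 [ 0.     0.03  -1.   ]]
```

Emit:
step_arm([
  {"fingers":0.7,"dx":0,"dy":0.06,"dz":0,"roll":0},
  {"fingers":0.7,"dx":0,"dy":0.12,"dz":0,"roll":0},
  {"fingers":0.7,"dx":0,"dy":0.18,"dz":0,"roll":0},
  {"fingers":0.7,"dx":0,"dy":0.24,"dz":0,"roll":0},
])

```text
time: 9.22
tool_pos: [1.0293, 0.158, 0.2591]
tcp_rot: [2.006, 2.326, 0.122]
wrist_force: [-0.9, 0.5, -0.7]
width: 0.213
grip_force: 69.6
```

```bash
python3 - <<'E'
from h import *
s=read_state(); print(s['time'],s['tool_pos'].round(4),s['q'].round(3),'\n',R.from_rotvec(s['tcp_rot']).as_matrix().round(3))
E
```

```text
9.225 [1.0293 0.158  0.2591] [ 0.128  1.068  0.311  0.003  1.658 -0.019] 
 [[-0.147  0.984  0.103]
 [ 0.989  0.146  0.016]
 [ 0.     0.104 -0.995]]
```

Emit:
step_arm([
  {"fingers":0.7,"dx":0,"dy":0.06,"dz":0,"roll":0},
  {"fingers":0.7,"dx":0,"dy":0.12,"dz":0,"roll":0},
  {"fingers":0.7,"dx":0,"dy":0.18,"dz":0,"roll":0},
  {"fingers":0.7,"dx":0,"dy":0.24,"dz":0,"roll":0},
  {"fingers":0.7,"dx":0,"dy":0.3,"dz":0,"roll":0},
  {"fingers":0.7,"dx":0,"dy":0.36,"dz":0,"roll":0},
])

```text
time: 9.98
tool_pos: [1.0618, 0.1622, 0.2199]
tcp_rot: [1.98, 2.296, 0.185]
wrist_force: [0.4, 0.5, -0.7]
width: 0.211
grip_force: 69.6
```

```bash
python3 - <<'E'
from h import *
s=read_state(); print(s['time'],s['tool_pos'].round(4),s['q'].round(3),'\n',R.from_rotvec(s['tcp_rot']).as_matrix().round(3))
E
```

```text
9.975 [1.0618 0.1622 0.2199] [ 0.127  1.109  0.312  0.004  1.561 -0.02 ] 
 [[-0.147  0.977  0.158]
 [ 0.989  0.145  0.024]
 [ 0.001  0.159 -0.987]]
```

Emit:
step_arm([
  {"fingers":0.7,"dx":0,"dy":-0.05,"dz":-0.03,"roll":0},
  {"fingers":0.7,"dx":0,"dy":-0.1,"dz":-0.05,"roll":0},
  {"fingers":0.7,"dx":0,"dy":-0.16,"dz":-0.05,"roll":0},
  {"fingers":0.7,"dx":0,"dy":-0.16,"dz":-0.05,"roll":0},
])

```text
time: 10.48
tool_pos: [0.8881, 0.1367, 0.2372]
tcp_rot: [1.988, 2.305, 0.168]
wrist_force: [-0.4, 0.4, -1.4]
width: 0.21
grip_force: 69.6
```

```bash
python3 - <<'E'
from h import *
s=read_state(); print(s['time'],s['tool_pos'].round(4),s['q'].round(3),'\n',R.from_rotvec(s['tcp_rot']).as_matrix().round(3))
E
```

```text
10.475 [0.8881 0.1367 0.2372] [ 0.123  0.601  1.131  0.005  1.265 -0.025] 
 [[-0.147  0.979  0.142]
 [ 0.989  0.145  0.022]
 [ 0.001  0.144 -0.99 ]]
```

Emit:
step_arm([
  {"fingers":0.7,"dx":0,"dy":0.5,"dz":-0.2,"roll":0},
  {"fingers":0.7,"dx":0,"dy":0.5,"dz":-0.2,"roll":0},
  {"fingers":0.7,"dx":0,"dy":0.5,"dz":-0.2,"roll":0},
  {"fingers":0.7,"dx":0,"dy":0.5,"dz":-0.2,"roll":0},
  {"fingers":0.7,"dx":0,"dy":0.5,"dz":-0.2,"roll":0},
  {"fingers":0.7,"dx":0,"dy":0.5,"dz":-0.2,"roll":0},
  {"fingers":0.7,"dx":0,"dy":0.5,"dz":-0.2,"roll":0},
  {"fingers":0.7,"dx":0,"dy":0.5,"dz":-0.2,"roll":0},
])

```text
time: 11.48
tool_pos: [1.0316, 0.1568, 0.3583]
tcp_rot: [1.952, 2.263, 0.251]
wrist_force: [-0.7, -0.0, -0.6]
width: 0.209
grip_force: 70.3
```

```bash
cat > st.py <<'E'
from h import *
s=read_state(); M=R.from_rotvec(s['tcp_rot']).as_matrix(); print(s['time'],s['tool_pos'].round(4),s['q'].round(3)); print(M.round(3).tolist(),'tilt',np.degrees(np.arccos(-M[2,2])).round(2),'dir',np.degrees(np.arctan2(M[1,2],M[0,2])).round(1))
E
python3 st.py
```

```text
11.475 [1.0316 0.1568 0.3583] [ 0.125  0.974  0.311  0.006  1.636 -0.021]
[[-0.147, 0.965, 0.216], [0.989, 0.143, 0.033], [0.001, 0.218, -0.976]] tilt 12.61 dir 8.7
```

Emit:
step_arm([
  {"fingers":0.7,"dx":0,"dy":0.5,"dz":0,"roll":0},
  {"fingers":0.7,"dx":0,"dy":0.5,"dz":0,"roll":0},
  {"fingers":0.7,"dx":0,"dy":0.5,"dz":0,"roll":0},
  {"fingers":0.7,"dx":0,"dy":0.5,"dz":0,"roll":0},
  {"fingers":0.7,"dx":0,"dy":0.5,"dz":0,"roll":0},
  {"fingers":0.7,"dx":0,"dy":0.5,"dz":0,"roll":0},
  {"fingers":0.7,"dx":0,"dy":0.5,"dz":0,"roll":0},
  {"fingers":0.7,"dx":0,"dy":0.5,"dz":0,"roll":0},
])

```text
time: 12.48
tool_pos: [1.073, 0.1622, 0.3092]
tcp_rot: [1.924, 2.231, 0.31]
wrist_force: [-0.0, 0.4, -0.7]
width: 0.212
grip_force: 70.3
```

```bash
python3 st.py
```

```text
12.475 [1.073  0.1622 0.3092] [ 0.125  1.029  0.311  0.007  1.526 -0.022]
[[-0.147, 0.952, 0.269], [0.989, 0.141, 0.041], [0.001, 0.272, -0.962]] tilt 15.78 dir 8.7
```

Emit:
step_arm([
  {"fingers":0.7,"dx":0,"dy":0.5,"dz":-0.35,"roll":0},
  {"fingers":0.7,"dx":0,"dy":0.5,"dz":-0.35,"roll":0},
  {"fingers":0.7,"dx":0,"dy":0.5,"dz":-0.35,"roll":0},
  {"fingers":0.7,"dx":0,"dy":0.5,"dz":-0.35,"roll":0},
  {"fingers":0.7,"dx":0,"dy":0.5,"dz":-0.35,"roll":0},
  {"fingers":0.7,"dx":0,"dy":0.5,"dz":-0.35,"roll":0},
  {"fingers":0.7,"dx":0,"dy":0.5,"dz":-0.35,"roll":0},
  {"fingers":0.7,"dx":0,"dy":0.5,"dz":-0.35,"roll":0},
])

```text
time: 13.48
tool_pos: [1.0279, 0.1546, 0.449]
tcp_rot: [1.896, 2.199, 0.369]
wrist_force: [0.7, 0.5, -0.8]
width: 0.208
grip_force: 70.3
```

```bash
python3 st.py
```

```text
13.475 [1.0279 0.1546 0.449 ] [ 0.122  0.89   0.311  0.009  1.61  -0.023]
[[-0.147, 0.935, 0.321], [0.989, 0.139, 0.049], [0.001, 0.325, -0.946]] tilt 18.97 dir 8.7
```

Emit:
step_arm([
  {"fingers":0.7,"dx":0,"dy":0.5,"dz":-0.1,"roll":0},
  {"fingers":0.7,"dx":0,"dy":0.5,"dz":-0.1,"roll":0},
])

```text
time: 13.72
tool_pos: [1.0437, 0.1568, 0.4589]
tcp_rot: [1.868, 2.166, 0.424]
wrist_force: [-1.4, -0.1, -0.8]
width: 0.217
grip_force: 70.3
```

Emit:
step_arm([
  {"fingers":0.7,"dx":0,"dy":0.5,"dz":-0.2,"roll":0},
  {"fingers":0.7,"dx":0,"dy":0.5,"dz":-0.2,"roll":0},
])

```text
time: 13.98
tool_pos: [1.0459, 0.1569, 0.492]
tcp_rot: [1.839, 2.133, 0.478]
wrist_force: [-0.7, -0.5, -1.1]
width: 0.206
grip_force: 70.3
```

Emit:
step_arm([
  {"fingers":0.7,"dx":0,"dy":0.5,"dz":-0.3,"roll":0},
  {"fingers":0.7,"dx":0,"dy":0.5,"dz":-0.3,"roll":0},
])

```text
time: 14.22
tool_pos: [1.0349, 0.1551, 0.5427]
tcp_rot: [1.811, 2.1, 0.529]
wrist_force: [0.1, 0.5, 0.7]
width: 0.212
grip_force: 70.3
```

Emit:
step_arm([
  {"fingers":0.7,"dx":0,"dy":0.5,"dz":0.1,"roll":0},
  {"fingers":0.7,"dx":0,"dy":0.5,"dz":0.1,"roll":0},
])

```text
time: 14.48
tool_pos: [1.0682, 0.1599, 0.5247]
tcp_rot: [1.782, 2.066, 0.579]
wrist_force: [0.2, 0.3, -0.7]
width: 0.211
grip_force: 70.3
```

```bash
python3 st.py; cat > cell.py <<'E'
from h import *
import sys
im,d,P=wsnap('f'); s=read_state(); t=s['tool_pos']; M=R.from_rotvec(s['tcp_rot']).as_matrix(); L=(P-t)@M
Q=L[(abs(L[...,1])<.003)&(abs(L[...,2])<.03)&(abs(L[...,0])<.06)]
print('top',[np.median(Q[abs(Q[:,0]-a)<.004,2]).round(4) for a in (-.025,-.01,.01,.025)],'x',np.percentile(Q[:,0],[1,99]).round(4))
E
python3 cell.py
```

```text
14.475 [1.0682 0.1599 0.5247] [ 0.121  0.841  0.311  0.015  1.445 -0.024]
[[-0.147, 0.846, 0.513], [0.989, 0.125, 0.077], [0.001, 0.518, -0.855]] tilt 31.22 dir 8.6
top [np.float64(-0.0181), np.float64(-0.0181), np.float64(-0.0182), np.float64(-0.018)] x [-0.0321  0.0365]
```

Emit:
step_arm([
  {"fingers":0.7,"dx":-0.09,"dy":-0.69,"dz":0.01,"roll":0},
  {"fingers":0.7,"dx":-0.09,"dy":-0.69,"dz":0.01,"roll":0},
  {"fingers":0.7,"dx":-0.09,"dy":-0.69,"dz":0.01,"roll":0},
  {"fingers":0.7,"dx":-0.09,"dy":-0.69,"dz":0.01,"roll":0},
  {"fingers":0.7,"dx":-0.09,"dy":-0.69,"dz":0.01,"roll":0},
  {"fingers":0.7,"dx":-0.09,"dy":-0.69,"dz":0.01,"roll":0},
  {"fingers":0.7,"dx":-0.09,"dy":-0.69,"dz":0.01,"roll":0},
  {"fingers":0.7,"dx":-0.09,"dy":-0.69,"dz":0.01,"roll":0},
])

```text
time: 15.52
tool_pos: [0.6913, 0.0433, 0.2793]
tcp_rot: [1.784, 2.069, 0.575]
wrist_force: [-0.2, 0.0, -0.7]
width: 0.207
grip_force: 70.3
```

```bash
python3 st.py; cat >> h.py <<'E'
y2=np.radians(8.62); O=np.array([.544,-.0141,.0509]); DN=np.array([-.5*np.cos(y2),-.5*np.sin(y2),.866]); DY=np.array([-np.sin(y2),np.cos(y2),0]); DX=np.cross(DY,DN)
def dk(p): return np.array([(p-O)@DX,(p-O)@DY,(p-O)@DN])
def goD(x,y,z):   # tool delta to bring TCP to deck coords
    s=read_state(); M=R.from_rotvec(s['tcp_rot']).as_matrix(); w=O+x*DX+y*DY+z*DN; d=M.T@(w-s['tool_pos'])
    print('TCP deck',dk(s['tool_pos']).round(4),'goD',d.round(4),'rows',(np.linalg.norm(d)/.0625).round(1),'yaw err: tool x vs DY',np.degrees(np.arctan2(M[:,0]@DX,M[:,0]@DY)).round(2),'world target',w.round(3))
E
python3 -c "
from h import *
goD(0,0,.1)"
```

```text
15.525 [0.6913 0.0433 0.2793] [-0.016 -0.041  1.944  0.132  0.707 -0.241]
[[-0.147, 0.848, 0.51], [0.989, 0.126, 0.077], [0.001, 0.515, -0.857]] tilt 31.02 dir 8.6
TCP deck [0.2478 0.0346 0.1207] goD [-0.0353 -0.248   0.0163] rows 4.0 yaw err: tool x vs DY 0.16 world target [ 0.495 -0.022  0.138]
```

Emit:
step_arm([
  {"fingers":0.7,"dx":-0.035,"dy":-0.248,"dz":0.016,"roll":0},
  {"fingers":0.7,"dx":-0.035,"dy":-0.248,"dz":0.016,"roll":0},
  {"fingers":0.7,"dx":-0.035,"dy":-0.248,"dz":0.016,"roll":0},
  {"fingers":0.7,"dx":-0.035,"dy":-0.248,"dz":0.016,"roll":0},
  {"fingers":0.7,"dx":-0.035,"dy":-0.248,"dz":0.016,"roll":0},
  {"fingers":0.7,"dx":-0.035,"dy":-0.248,"dz":0.03,"roll":0},
  {"fingers":0.7,"dx":-0.035,"dy":-0.248,"dz":0.03,"roll":0},
])

```text
time: 16.4
tool_pos: [0.5042, -0.0198, 0.1271]
tcp_rot: [1.784, 2.068, 0.576]
wrist_force: [0.5, -0.9, -1.6]
width: 0.21
grip_force: 70.3
```

```bash
python3 st.py; python3 cell.py; python3 -c "
from h import *
goD(0,0,.03)
z=np.load('/tmp/w_f.npz'); cv2.imwrite('pics/wf.png',cv2.resize(z['im'],(800,600),interpolation=cv2.INTER_CUBIC))
c,n,k=plane(z['P'],O+.09*DY,DN,.06); print(k,'deck plane offset',(c-O)@DN,n)"
```

```text
16.4 [ 0.5042 -0.0198  0.1271] [-0.217 -0.273  2.441  0.401  0.495 -0.673]
[[-0.147, 0.847, 0.51], [0.989, 0.126, 0.077], [0.001, 0.516, -0.857]] tilt 31.05 dir 8.6
top [np.float64(-0.0129), np.float64(-0.0129), np.float64(-0.0128), np.float64(-0.0127)] x [-0.0325  0.0365]
TCP deck [0.0036 0.0003 0.0864] goD [-0.0003 -0.0047  0.0563] rows 0.9 yaw err: tool x vs DY 0.15 world target [ 0.529 -0.016  0.077]
20669 deck plane offset -0.0010109295066489485 [-0.49483019 -0.07479404  0.86576494]
```

View pics/wf.png

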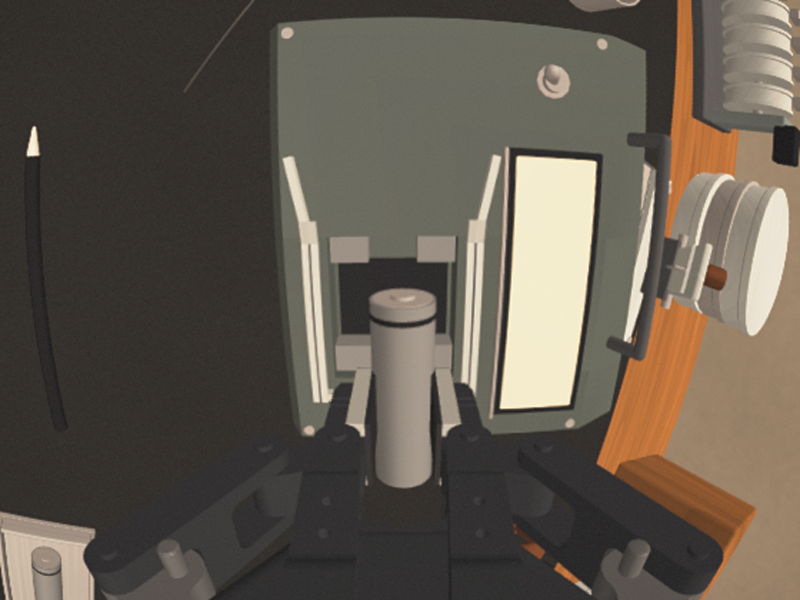

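The view shows the tool square to the deck with the cell above the bay: cell at column 403, rails at columns 318 and 470. One numeric check of the lips and saddle edges from here.

```bash
python3 - <<'E'
from h import *
def prof(z,ax,lo,hi,o0,o1):
    img=rect('f',O+z*DN,y2,.1,.0005,0,n=DN).astype(float).sum(2)/3   # row: x=.1-.0005 i ; col: y=.1-.0005 j
    if ax=='x': # profile along x, average over y in lo..hi
        j0,j1=int((.1-hi)/.0005),int((.1-lo)/.0005); p=img[:,j0:j1].mean(1)
    else:
        i0,i1=int((.1-hi)/.0005),int((.1-lo)/.0005); p=img[i0:i1].mean(0)
    g=np.diff(cv2.GaussianBlur(p[None],(0,0),1.2)[0]); c=.1-.0005*(np.arange(len(g))+.5)
    k=(c>o0)&(c<o1); gi=g[k];ci=c[k]
    idx=np.argsort(-abs(gi)); out=[]
    for i in idx:
        if all(abs(ci[i]-o[0])>.0025 for o in out): out.append((round(ci[i]*1000,2),round(gi[i],1)))
        if len(out)>=6: break
    return sorted(out)
print('lips x up',prof(.0095,'x',.005,.035,.03,.05)); print('lips x low',prof(.0095,'x',.005,.035,-.05,-.03))
print('saddle L y @z-9 up',prof(-.009,'y',.016,.028,.01,.045)); print('saddle L y low',prof(-.009,'y',-.028,-.016,.01,.045))
print('saddle trough x',prof(-.009,'x',.027,.037,-.034,.034))
E
```

```text
lips x up [(np.float64(34.75), np.float64(-28.1)), (np.float64(35.25), np.float64(-33.3)), (np.float64(38.75), np.float64(24.6)), (np.float64(40.25), np.float64(-27.6)), (np.float64(43.25), np.float64(31.7)), (np.float64(43.75), np.float64(30.0))]
lips x low [(np.float64(-45.75), np.float64(-28.8)), (np.float64(-45.25), np.float64(-30.1)), (np.float64(-42.25), np.float64(23.9)), (np.float64(-40.75), np.float64(-23.4)), (np.float64(-37.25), np.float64(28.7)), (np.float64(-36.75), np.float64(31.6))]
saddle L y @z-9 up [(np.float64(22.25), np.float64(-10.1)), (np.float64(22.75), np.float64(-19.7)), (np.float64(23.25), np.float64(-24.4)), (np.float64(23.75), np.float64(-20.8)), (np.float64(24.25), np.float64(-13.0)), (np.float64(37.25), np.float64(11.1))]
saddle L y low [(np.float64(22.75), np.float64(-19.2)), (np.float64(23.25), np.float64(-26.7)), (np.float64(23.75), np.float64(-23.9)), (np.float64(24.25), np.float64(-13.7)), (np.float64(37.25), np.float64(11.5)), (np.float64(37.75), np.float64(9.9))]
saddle trough x [(np.float64(-33.75), np.float64(-16.6)), (np.float64(11.75), np.float64(-12.8)), (np.float64(12.25), np.float64(-12.7)), (np.float64(31.25), np.float64(15.5)), (np.float64(31.75), np.float64(21.8)), (np.float64(32.25), np.float64(16.1))]
```

```bash
python3 -c "
from h import *
goD(-.0015,-.0008,.03);goD(-.0015,-.0008,-.010)"
```

```text
TCP deck [0.0036 0.0003 0.0864] goD [-0.0011 -0.0062  0.0563] rows 0.9 yaw err: tool x vs DY 0.15 world target [ 0.528 -0.017  0.076]
TCP deck [0.0036 0.0003 0.0864] goD [-0.0011 -0.0069  0.0963] rows 1.5 yaw err: tool x vs DY 0.15 world target [ 0.548 -0.014  0.041]
```

Emit:
step_arm([
  {"fingers":0.7,"dx":-0.001,"dy":-0.006,"dz":0.03,"roll":0},
  {"fingers":0.7,"dx":-0.001,"dy":-0.006,"dz":0.055,"roll":0},
  {"fingers":0.7,"dx":-0.001,"dy":-0.0065,"dz":0.07,"roll":0},
  {"fingers":0.7,"dx":-0.001,"dy":-0.0065,"dz":0.08,"roll":0},
  {"fingers":0.7,"dx":-0.001,"dy":-0.007,"dz":0.088,"roll":0},
  {"fingers":0.7,"dx":-0.001,"dy":-0.007,"dz":0.093,"roll":0},
  {"fingers":0.7,"dx":-0.001,"dy":-0.007,"dz":0.096,"roll":0},
  {"fingers":0.7,"dx":-0.001,"dy":-0.007,"dz":0.096,"roll":0},
])

```text
time: 17.45
tool_pos: [0.5465, -0.0141, 0.0406]
tcp_rot: [1.784, 2.068, 0.576]
wrist_force: [0.2, 0.4, -0.3]
width: 0.21
grip_force: 70.3
```

```bash
python3 cell.py; python3 -c "
from h import *
goD(-.0015,-.0008,-.0175);print(read_state()['wrist_force'])"
```

```text
top [np.float64(-0.0129), np.float64(-0.013), np.float64(-0.0131), np.float64(-0.0129)] x [-0.0558  0.0592]
TCP deck [-0.003  -0.0004 -0.0101] goD [-0.0004  0.0014  0.0075] rows 0.1 yaw err: tool x vs DY 0.17 world target [ 0.551 -0.014  0.035]
[-0.68585179 -0.29998811 -0.17943011]
```

Emit:
step_arm([
  {"fingers":0.7,"dx":0,"dy":0.0012,"dz":0.002,"roll":0},
  {"fingers":0.7,"dx":0,"dy":0.0012,"dz":0.004,"roll":0},
  {"fingers":0.7,"dx":0,"dy":0.0012,"dz":0.006,"roll":0},
  {"fingers":0.7,"dx":0,"dy":0.0012,"dz":0.0065,"roll":0},
  {"fingers":0.7,"dx":0,"dy":0.0012,"dz":0.0065,"roll":0},
])

```text
time: 18.12
tool_pos: [0.5506, -0.0135, 0.0354]
tcp_rot: [1.784, 2.069, 0.575]
wrist_force: [-0.5, -0.3, -0.2]
width: 0.21
grip_force: 70.3
```

Emit:
step_arm([
  {"fingers":0.7,"dx":0,"dy":0,"dz":0.001,"roll":0},
  {"fingers":0.7,"dx":0,"dy":0,"dz":0.002,"roll":0},
  {"fingers":0.7,"dx":0,"dy":0,"dz":0.002,"roll":0},
])

```text
time: 18.5
tool_pos: [0.5513, -0.0134, 0.0348]
tcp_rot: [1.783, 2.068, 0.577]
wrist_force: [-19.1, -2.5, 20.0]
width: 0.211
grip_force: 73.6
```

Emit:
step_arm([
  {"fingers":0.7,"dx":0,"dy":0,"dz":-0.001,"roll":0},
  {"fingers":0.5,"dx":0,"dy":0,"dz":-0.001,"roll":0},
  {"fingers":0.3,"dx":0,"dy":0,"dz":-0.001,"roll":0},
  {"fingers":0.3,"dx":0,"dy":0,"dz":-0.001,"roll":0},
  {"fingers":0.3,"dx":0,"dy":0.001,"dz":-0.005,"roll":0},
  {"fingers":0.3,"dx":0,"dy":0.001,"dz":-0.015,"roll":0},
])

```text
time: 19.25
tool_pos: [0.5447, -0.0143, 0.0471]
tcp_rot: [1.785, 2.069, 0.575]
wrist_force: [0.9, -0.3, 0.4]
width: 0.351
grip_force: 0.0
```

```bash
python3 - <<'E'
from h import *
im,d,P=wsnap('g')
D=np.stack([(P-O)@DX,(P-O)@DY,(P-O)@DN],-1)
for y in (-.02,-.01,0,.01,.02,.03):
    k=(abs(D[...,1]-y)<.003)&(abs(D[...,0])<.016)&(D[...,2]<.02)&(D[...,2]>-.03)
    q=D[k]; 
    if len(q)>5:
        t=q[q[:,2]>np.percentile(q[:,2],80)]; print(y,len(q),'top z',t[:,2].mean().round(4),'x',np.median(t[:,0]).round(4))
print(read_state()['wrist_force'].round(1)); cv2.imwrite('pics/wg.png',cv2.resize(im[180:420,100:460],(800,533),interpolation=cv2.INTER_CUBIC))
E
```

```text
-0.02 468 top z -0.0041 x -0.0035
-0.01 564 top z 0.0015 x -0.0019
0 623 top z 0.0019 x -0.0008
0.01 783 top z 0.0121 x 0.0141
0.02 580 top z -0.004 x -0.0039
0.03 745 top z -0.0039 x -0.0036
[-0.6 -0.4  0.1]
```

View pics/wg.png

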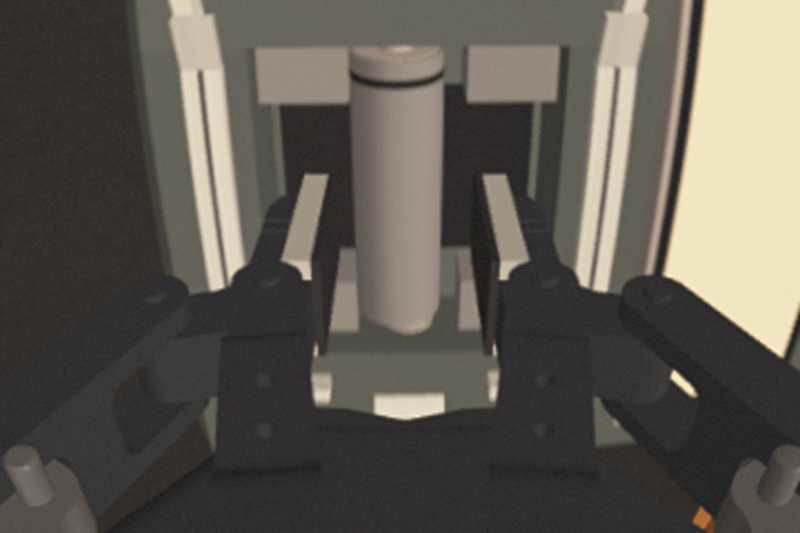

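The cell is seated: its top is 4 mm under the deck, level, at x about -3.6 mm, with the button at the brass contact. Next I retreat and bring the tool back to vertical by pushing at the inner reach limit, to pick up the cover.

Emit:
step_arm([
  {"fingers":0.3,"dx":0,"dy":0,"dz":-0.03,"roll":0},
  {"fingers":0,"dx":0,"dy":0,"dz":-0.08,"roll":0},
  {"fingers":0,"dx":0.095,"dy":0,"dz":-0.25,"roll":0},
  {"fingers":0,"dx":0.095,"dy":0,"dz":-0.25,"roll":0},
  {"fingers":0,"dx":0.095,"dy":0,"dz":-0.25,"roll":0},
  {"fingers":0,"dx":0.095,"dy":0,"dz":-0.25,"roll":0},
  {"fingers":0,"dx":0.095,"dy":0,"dz":-0.25,"roll":0},
])

```text
time: 20.18
tool_pos: [0.4036, 0.0607, 0.2622]
tcp_rot: [1.782, 2.069, 0.577]
wrist_force: [-0.3, 0.4, 0.1]
width: 0.497
grip_force: 0.0
```

Emit:
step_arm([
  {"fingers":0,"dx":0,"dy":-0.5,"dz":0.3,"roll":0},
  {"fingers":0,"dx":0,"dy":-0.5,"dz":0.3,"roll":0},
])

```text
time: 20.42
tool_pos: [0.3688, 0.0547, 0.1774]
tcp_rot: [1.805, 2.09, 0.541]
wrist_force: [-0.3, 0.6, 0.2]
width: 0.501
grip_force: 0.0
```

```bash
python3 st.py
```

```text
20.425 [0.3688 0.0547 0.1774] [ 0.023 -0.734  2.571  0.085  0.804 -0.166]
[[-0.146, 0.866, 0.479], [0.989, 0.127, 0.072], [0.002, 0.484, -0.875]] tilt 28.97 dir 8.5
```

Emit:
step_arm([
  {"fingers":0,"dx":0,"dy":-0.45,"dz":-0.25,"roll":0},
  {"fingers":0,"dx":0,"dy":-0.45,"dz":-0.25,"roll":0},
])

```text
time: 20.68
tool_pos: [0.3063, 0.0453, 0.2094]
tcp_rot: [1.828, 2.116, 0.503]
wrist_force: [1.5, 1.3, 0.2]
width: 0.498
grip_force: 0.0
```

Emit:
step_arm([
  {"fingers":0,"dx":0,"dy":-0.45,"dz":-0.25,"roll":0},
  {"fingers":0,"dx":0,"dy":-0.45,"dz":-0.25,"roll":0},
])

```text
time: 20.92
tool_pos: [0.2913, 0.043, 0.2009]
tcp_rot: [1.854, 2.146, 0.456]
wrist_force: [0.2, 0.3, 0.0]
width: 0.502
grip_force: 0.0
```

Emit:
step_arm([
  {"fingers":0,"dx":0,"dy":-0.45,"dz":-0.2,"roll":0},
  {"fingers":0,"dx":0,"dy":-0.45,"dz":-0.2,"roll":0},
])

```text
time: 21.18
tool_pos: [0.2752, 0.0399, 0.1942]
tcp_rot: [1.879, 2.178, 0.406]
wrist_force: [0.3, 0.4, 0.2]
width: 0.5
grip_force: 0.0
```

```bash
python3 st.py
```

```text
21.175 [0.2752 0.0399 0.1942] [-0.027 -0.94   2.57   0.071  1.152 -0.192]
[[-0.147, 0.924, 0.354], [0.989, 0.136, 0.055], [0.003, 0.358, -0.934]] tilt 20.99 dir 8.9
```

Emit:
step_arm([
  {"fingers":0.4,"dx":0,"dy":-0.48,"dz":-0.18,"roll":0},
  {"fingers":0.4,"dx":0,"dy":-0.48,"dz":-0.18,"roll":0},
])

```text
time: 21.42
tool_pos: [0.2588, 0.0347, 0.1886]
tcp_rot: [1.905, 2.21, 0.356]
wrist_force: [-0.1, -1.0, 0.3]
width: 0.298
grip_force: 0.0
```

Emit:
step_arm([
  {"fingers":0.4,"dx":0,"dy":-0.48,"dz":-0.16,"roll":0},
  {"fingers":0.4,"dx":0,"dy":-0.48,"dz":-0.16,"roll":0},
])

```text
time: 21.68
tool_pos: [0.2422, 0.0234, 0.1837]
tcp_rot: [1.931, 2.245, 0.308]
wrist_force: [0.6, 1.0, 0.6]
width: 0.303
grip_force: 0.0
```

Emit:
step_arm([
  {"fingers":0.4,"dx":0,"dy":-0.48,"dz":-0.12,"roll":0},
  {"fingers":0.4,"dx":0,"dy":-0.48,"dz":-0.12,"roll":0},
])

```text
time: 21.92
tool_pos: [0.2228, -0.0054, 0.1798]
tcp_rot: [1.958, 2.285, 0.273]
wrist_force: [0.9, 0.0, -0.5]
width: 0.303
grip_force: 0.0
```

Emit:
step_arm([
  {"fingers":0.4,"dx":0,"dy":-0.48,"dz":-0.1,"roll":0},
  {"fingers":0.4,"dx":0,"dy":-0.48,"dz":-0.1,"roll":0},
])

```text
time: 22.18
tool_pos: [0.1846, -0.059, 0.1781]
tcp_rot: [1.983, 2.322, 0.267]
wrist_force: [0.1, -0.5, -0.7]
width: 0.301
grip_force: 0.0
```

```bash
python3 st.py
```

```text
22.175 [ 0.1846 -0.059   0.1781] [-0.774 -0.943  2.57   0.18   1.451 -0.947]
[[-0.161, 0.972, 0.171], [0.985, 0.149, 0.082], [0.055, 0.181, -0.982]] tilt 10.92 dir 25.7
```

Emit:
step_arm([
  {"fingers":0.4,"dx":0.183,"dy":0.146,"dz":0.0,"roll":0},
  {"fingers":0.4,"dx":0.183,"dy":0.146,"dz":0.0,"roll":0},
  {"fingers":0.4,"dx":0.183,"dy":0.146,"dz":0.0,"roll":0},
  {"fingers":0.4,"dx":0.183,"dy":0.146,"dz":0.0,"roll":0},
  {"fingers":0.4,"dx":0.183,"dy":0.146,"dz":0.0,"roll":0},
])

```text
time: 22.8
tool_pos: [0.2955, 0.1383, 0.2139]
tcp_rot: [1.985, 2.318, 0.27]
wrist_force: [1.3, -1.4, 0.5]
width: 0.297
grip_force: 0.0
```

Emit:
step_arm([
  {"fingers":0.4,"dx":-0.14,"dy":-0.47,"dz":-0.09,"roll":0},
  {"fingers":0.4,"dx":-0.14,"dy":-0.47,"dz":-0.09,"roll":0},
  {"fingers":0.4,"dx":-0.14,"dy":-0.47,"dz":-0.09,"roll":0},
])

```text
time: 23.18
tool_pos: [0.1848, 0.0819, 0.211]
tcp_rot: [2.002, 2.343, 0.201]
wrist_force: [0.2, 0.3, 0.2]
width: 0.302
grip_force: 0.0
```

Emit:
step_arm([
  {"fingers":0.4,"dx":-0.14,"dy":-0.47,"dz":-0.06,"roll":0},
  {"fingers":0.4,"dx":-0.14,"dy":-0.47,"dz":-0.06,"roll":0},
])

```text
time: 23.42
tool_pos: [0.1735, 0.0632, 0.2107]
tcp_rot: [2.022, 2.365, 0.136]
wrist_force: [0.1, -0.4, 0.2]
width: 0.299
grip_force: 0.0
```

```bash
python3 st.py
```

```text
23.425 [0.1735 0.0632 0.2107] [ 0.142 -0.943  2.504  0.038  1.498 -0.015]
[[-0.157, 0.985, 0.077], [0.987, 0.153, 0.049], [0.036, 0.084, -0.996]] tilt 5.25 dir 32.3
```

Emit:
step_arm([
  {"fingers":0.0,"dx":0.03,"dy":-0.0,"dz":0,"roll":0},
  {"fingers":0.0,"dx":0.0,"dy":-0.45,"dz":-0.02,"roll":0},
  {"fingers":0.0,"dx":-0.0,"dy":-0.45,"dz":-0.02,"roll":0},
])

```text
time: 23.8
tool_pos: [0.1147, 0.1237, 0.2077]
tcp_rot: [2.032, 2.359, 0.068]
wrist_force: [-1.0, 0.7, 0.1]
width: 0.498
grip_force: 0.0
```

```bash
python3 st.py; python3 -c "
from h import *
go(.47,.30,.2,95)"
```

```text
23.8 [0.1147 0.1237 0.2077] [ 0.718 -0.944  2.507 -0.021  1.531  0.57 ]
[[-0.148, 0.988, 0.049], [0.989, 0.148, 0.015], [0.008, 0.051, -0.999]] tilt 2.94 dir 17.3
go dxyz [0.1216 0.3766 0.0278] roll -86.5 n 6.3
```

Emit:
step_arm([
  {"fingers":0,"dx":0.113,"dy":0.436,"dz":0.02,"roll":-86.5},
  {"fingers":0,"dx":0.113,"dy":0.436,"dz":0.02,"roll":-86.5},
  {"fingers":0,"dx":0.113,"dy":0.436,"dz":0.02,"roll":-86.5},
  {"fingers":0,"dx":0.113,"dy":0.436,"dz":0.02,"roll":-86.5},
  {"fingers":0,"dx":0.113,"dy":0.436,"dz":0.02,"roll":-86.5},
  {"fingers":0,"dx":0.113,"dy":0.436,"dz":0.02,"roll":-86.5},
  {"fingers":0,"dx":0.113,"dy":0.436,"dz":0.02,"roll":-86.5},
  {"fingers":0,"dx":0.113,"dy":0.436,"dz":0.02,"roll":-86.5},
])

```text
time: 24.8
tool_pos: [0.5325, 0.3034, 0.2075]
tcp_rot: [-0.136, 3.09, 0.019]
wrist_force: [-1.3, -0.0, -0.4]
width: 0.503
grip_force: 0.0
```

Emit:
step_arm([
  {"fingers":0,"dx":0,"dy":0,"dz":0,"roll":0},
  {"fingers":0,"dx":0,"dy":0,"dz":0,"roll":0},
])

```text
time: 25.05
tool_pos: [0.5274, 0.3018, 0.2084]
tcp_rot: [-0.124, 3.093, 0.018]
wrist_force: [0.3, 0.1, -0.5]
width: 0.501
grip_force: 0.0
```

```bash
python3 st.py; python3 - <<'E'
from h import *
im,d,P=wsnap('h')
img=rect('h',[.50,.30,.004],np.radians(5),.075,.00025,0); cv2.imwrite('pics/wh.png',img)
Q=P.reshape(-1,3); k=(abs(Q[:,0]-.5)<.06)&(abs(Q[:,1]-.3)<.07)&(Q[:,2]<.03)&(Q[:,2]>.0125); F=Q[k]; print('fin',k.sum(),F.mean(0),np.median(F[:,2]),F.min(0),F.max(0))
k=(abs(Q[:,0]-.5)<.06)&(abs(Q[:,1]-.3)<.07)&(abs(Q[:,2]-.0045)<.003); print(cv2.minAreaRect((Q[k][:,:2]*1000).astype(np.float32)))
E
```

```text
25.05 [0.5274 0.3018 0.2084] [ 0.484  0.123  1.814 -0.01   1.157 -1.162]
[[-0.996, -0.08, 0.046], [-0.079, 0.997, 0.013], [-0.047, 0.01, -0.999]] tilt 2.75 dir 16.3
fin 255 [0.49925384 0.30366899 0.02011103] 0.020270414630871 [0.48695209 0.29821855 0.01312704] [0.51247835 0.30931868 0.02260448]
((499.9974670410156, 299.9788818359375), (139.9466094970703, 119.99115753173828), 89.99649810791016)
```

View pics/wh.png

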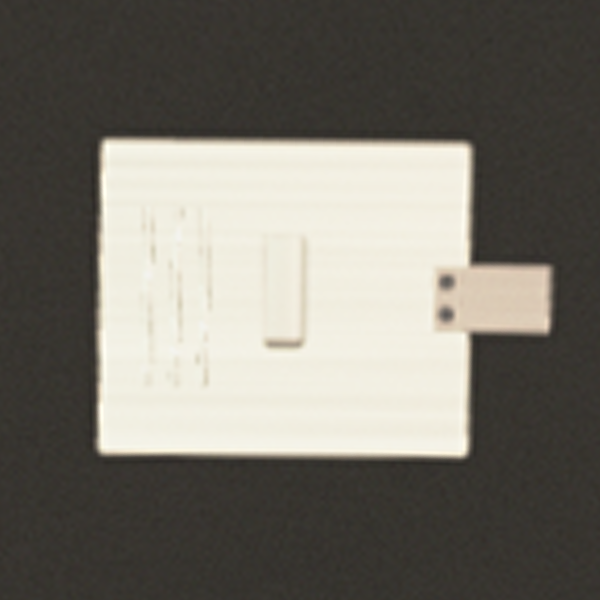

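The rectified cover view shows plate corners at (101,138), (470,142), (98,454) and (469,457), the fin at (284,290) and the tab pointing right. That puts the centre at (0.500, 0.304) with a yaw of 4.4°.

Emit:
step_arm([
  {"fingers":0,"dx":0.037,"dy":0.0022,"dz":0.06,"roll":0},
  {"fingers":0,"dx":0.037,"dy":0.0022,"dz":0.12,"roll":0},
  {"fingers":0,"dx":0.037,"dy":0.0022,"dz":0.165,"roll":0},
  {"fingers":0.3,"dx":0.037,"dy":0.0022,"dz":0.19,"roll":0},
  {"fingers":0.4,"dx":0.037,"dy":0.0022,"dz":0.2,"roll":0},
  {"fingers":0.4,"dx":0.037,"dy":0.0022,"dz":0.202,"roll":0},
  {"fingers":0.4,"dx":0.037,"dy":0.0022,"dz":0.202,"roll":0},
])

```text
time: 25.98
tool_pos: [0.4996, 0.3041, 0.0073]
tcp_rot: [-0.128, 3.092, 0.018]
wrist_force: [-2.3, -0.8, 3.1]
width: 0.299
grip_force: 1.6
```

Emit:
step_arm([
  {"fingers":1,"dx":0,"dy":0,"dz":0,"roll":0},
  {"fingers":1,"dx":0,"dy":0,"dz":0,"roll":0},
  {"fingers":1,"dx":0,"dy":0,"dz":0,"roll":0},
  {"fingers":1,"dx":0,"dy":0,"dz":0,"roll":0},
], squeeze=80)

```text
time: 26.48
tool_pos: [0.5011, 0.3045, 0.0079]
tcp_rot: [-0.128, 3.089, 0.019]
wrist_force: [-2.1, -2.8, 6.6]
width: 0.087
grip_force: 81.4
```

```bash
python3 st.py
```

```text
26.475 [0.5011 0.3045 0.0079] [ 0.51   0.304  2.012 -0.016  0.775 -1.132]
[[-0.995, -0.083, 0.049], [-0.082, 0.996, 0.015], [-0.05, 0.01, -0.999]] tilt 2.95 dir 16.5
```

```bash
cat > tilt.py <<'E'
from h import *
s=read_state(); M=R.from_rotvec(s['tcp_rot']).as_matrix()
Mp=np.array([[-0.995,-0.083,0.049],[-0.082,0.996,0.015],[-0.05,0.01,-0.999]]); yc=np.radians(4.4)
C0=np.array([[np.cos(yc),-np.sin(yc),0],[np.sin(yc),np.cos(yc),0],[0,0,1]])
C=M@Mp.T@C0   # cover axes now (columns)
D=np.stack([DX,DY,DN],1); e=R.from_matrix(D.T@C).as_rotvec(degrees=True)
print(s['time'],s['tool_pos'].round(4),'cover rel deck rotvec deg (x,y,z):',e.round(2),'tool in world',M.round(3).tolist())
E
python3 tilt.py
```

```text
26.475 [0.5011 0.3045 0.0079] cover rel deck rotvec deg (x,y,z): [-1.1  29.97 -4.11] tool in world [[-0.995, -0.083, 0.049], [-0.082, 0.996, 0.015], [-0.05, 0.01, -0.999]]
```

Emit:
step_arm([
  {"fingers":1,"dx":0,"dy":0,"dz":-0.02,"roll":0},
  {"fingers":1,"dx":0,"dy":0,"dz":-0.08,"roll":0},
  {"fingers":1,"dx":0,"dy":0,"dz":-0.14,"roll":0},
  {"fingers":1,"dx":0,"dy":0,"dz":-0.2,"roll":-4.2},
  {"fingers":1,"dx":-0.457,"dy":-0.192,"dz":-0.4,"roll":-4.2},
  {"fingers":1,"dx":-0.457,"dy":-0.192,"dz":-0.4,"roll":-4.2},
  {"fingers":1,"dx":-0.457,"dy":-0.192,"dz":-0.4,"roll":-4.2},
  {"fingers":1,"dx":-0.457,"dy":-0.192,"dz":-0.4,"roll":-4.2},
])

```text
time: 27.48
tool_pos: [0.7079, 0.2281, 0.3111]
tcp_rot: [-0.242, 3.082, 0.017]
wrist_force: [0.9, 0.4, -0.5]
width: 0.091
grip_force: 80.1
```

```bash
python3 tilt.py; python3 -c "
from h import *
s=read_state(); M=R.from_rotvec(s['tcp_rot']).as_matrix(); print(s['width'],s['grip_force'],M.T@(np.array([.96,.145,.45])-s['tool_pos']))"
```

```text
27.475 [0.7079 0.2281 0.3111] cover rel deck rotvec deg (x,y,z): [-0.19 29.95  0.07] tool in world [[-0.986, -0.156, 0.049], [-0.156, 0.988, 0.015], [-0.051, 0.007, -0.999]]
0.09149684785934616 80.10437364078825 [-0.2428154  -0.12052219 -0.12760154]
```

Held and square in yaw. Next, out to the reach limit, tilting about 3° per short push.

Emit:
step_arm([
  {"fingers":1,"dx":-0.25,"dy":-0.12,"dz":-0.13,"roll":0},
  {"fingers":1,"dx":-0.25,"dy":-0.12,"dz":-0.13,"roll":0},
  {"fingers":1,"dx":-0.25,"dy":-0.12,"dz":-0.13,"roll":0},
  {"fingers":1,"dx":-0.25,"dy":-0.12,"dz":-0.13,"roll":0},
  {"fingers":1,"dx":-0.25,"dy":-0.12,"dz":-0.13,"roll":0},
])

```text
time: 28.1
tool_pos: [0.939, 0.1451, 0.4343]
tcp_rot: [-0.241, 3.059, 0.019]
wrist_force: [69.0, 10.5, 27.8]
width: 0.086
grip_force: 80.2
```

Emit:
step_arm([
  {"fingers":1,"dx":-0.5,"dy":0,"dz":-0.1,"roll":0},
  {"fingers":1,"dx":-0.5,"dy":0,"dz":-0.1,"roll":0},
  {"fingers":1,"dx":-0.5,"dy":0,"dz":-0.1,"roll":0},
])

```text
time: 28.48
tool_pos: [0.9716, 0.1515, 0.4089]
tcp_rot: [-0.237, 3.007, 0.024]
wrist_force: [-0.5, 0.2, 0.2]
width: 0.086
grip_force: 80.1
```

Emit:
step_arm([
  {"fingers":1,"dx":-0.5,"dy":0,"dz":-0.1,"roll":0},
  {"fingers":1,"dx":-0.5,"dy":0,"dz":-0.1,"roll":0},
])

```text
time: 28.72
tool_pos: [0.9955, 0.1558, 0.3994]
tcp_rot: [-0.233, 2.955, 0.03]
wrist_force: [0.4, 0.7, -0.3]
width: 0.089
grip_force: 80.1
```

Emit:
step_arm([
  {"fingers":1,"dx":-0.5,"dy":0,"dz":-0.1,"roll":0},
  {"fingers":1,"dx":-0.5,"dy":0,"dz":-0.1,"roll":0},
])

```text
time: 28.98
tool_pos: [1.0166, 0.1589, 0.396]
tcp_rot: [-0.228, 2.904, 0.035]
wrist_force: [-0.4, -0.3, -0.8]
width: 0.09
grip_force: 80.1
```

Emit:
step_arm([
  {"fingers":1,"dx":-0.5,"dy":0,"dz":-0.15,"roll":0},
  {"fingers":1,"dx":-0.5,"dy":0,"dz":-0.15,"roll":0},
])

```text
time: 29.22
tool_pos: [1.0304, 0.1609, 0.4084]
tcp_rot: [-0.224, 2.851, 0.04]
wrist_force: [0.2, 0.2, 0.2]
width: 0.09
grip_force: 80.1
```

```bash
python3 tilt.py
```

```text
29.225 [1.0304 0.1609 0.4084] cover rel deck rotvec deg (x,y,z): [-0.2  16.64 -0.02] tool in world [[-0.949, -0.157, 0.275], [-0.149, 0.988, 0.049], [-0.279, 0.006, -0.96]]
```

Emit:
step_arm([
  {"fingers":1,"dx":-0.5,"dy":0,"dz":-0.1,"roll":0},
  {"fingers":1,"dx":-0.5,"dy":0,"dz":-0.1,"roll":0},
])

```text
time: 29.48
tool_pos: [1.0467, 0.1635, 0.4168]
tcp_rot: [-0.219, 2.797, 0.045]
wrist_force: [-0.3, 0.4, -0.8]
width: 0.089
grip_force: 80.1
```

Emit:
step_arm([
  {"fingers":1,"dx":-0.5,"dy":0,"dz":-0.1,"roll":0},
  {"fingers":1,"dx":-0.5,"dy":0,"dz":-0.1,"roll":0},
])

```text
time: 29.72
tool_pos: [1.0606, 0.1656, 0.4297]
tcp_rot: [-0.215, 2.744, 0.05]
wrist_force: [0.4, 0.1, -1.0]
width: 0.089
grip_force: 80.1
```

Emit:
step_arm([
  {"fingers":1,"dx":-0.5,"dy":0,"dz":-0.1,"roll":0},
  {"fingers":1,"dx":-0.5,"dy":0,"dz":-0.1,"roll":0},
])

```text
time: 29.98
tool_pos: [1.0723, 0.1674, 0.4487]
tcp_rot: [-0.21, 2.688, 0.055]
wrist_force: [0.0, 0.7, 0.9]
width: 0.089
grip_force: 80.1
```

Emit:
step_arm([
  {"fingers":1,"dx":-0.5,"dy":0,"dz":-0.05,"roll":0},
  {"fingers":1,"dx":-0.5,"dy":0,"dz":-0.05,"roll":0},
])

```text
time: 30.22
tool_pos: [1.0861, 0.1696, 0.4621]
tcp_rot: [-0.205, 2.634, 0.06]
wrist_force: [0.0, -0.7, 0.3]
width: 0.087
grip_force: 80.1
```

Emit:
step_arm([
  {"fingers":1,"dx":-0.5,"dy":0,"dz":0,"roll":0},
  {"fingers":1,"dx":-0.5,"dy":0,"dz":0,"roll":0},
])

```text
time: 30.48
tool_pos: [1.1027, 0.1723, 0.47]
tcp_rot: [-0.201, 2.581, 0.065]
wrist_force: [-0.3, -0.6, -1.2]
width: 0.086
grip_force: 80.1
```

```bash
python3 tilt.py
```

```text
30.475 [1.1027 0.1723 0.47  ] cover rel deck rotvec deg (x,y,z): [-0.15  1.12 -0.17] tool in world [[-0.84, -0.156, 0.519], [-0.13, 0.988, 0.087], [-0.526, 0.005, -0.85]]
```

```bash
python3 -c "
from h import *
goD(0,.1,.12);goD(0,.1,.05)"
```

```text
TCP deck [0.7121 0.1006 0.0727] goD [ 0.7103  0.0019 -0.0689] rows 11.4 yaw err: tool x vs DY -90.16 world target [0.47  0.076 0.155]
TCP deck [0.7121 0.1006 0.0727] goD [0.7125 0.0013 0.0011] rows 11.4 yaw err: tool x vs DY -90.16 world target [0.504 0.081 0.094]
```

Emit:
step_arm([
  {"fingers":1,"dx":0.06,"dy":0.002,"dz":-0.03,"roll":0},
  {"fingers":1,"dx":0.12,"dy":0.002,"dz":-0.05,"roll":0},
  {"fingers":1,"dx":0.18,"dy":0.002,"dz":-0.07,"roll":0},
  {"fingers":1,"dx":0.24,"dy":0.002,"dz":-0.07,"roll":0},
  {"fingers":1,"dx":0.3,"dy":0.002,"dz":-0.07,"roll":0},
  {"fingers":1,"dx":0.36,"dy":0.002,"dz":-0.07,"roll":0},
  {"fingers":1,"dx":0.42,"dy":0.002,"dz":-0.07,"roll":0},
  {"fingers":1,"dx":0.48,"dy":0.002,"dz":-0.07,"roll":0},
])

```text
time: 31.48
tool_pos: [0.6812, 0.1087, 0.2888]
tcp_rot: [-0.201, 2.581, 0.065]
wrist_force: [-0.2, 0.0, -0.2]
width: 0.089
grip_force: 80.1
```

```bash
python3 tilt.py; python3 -c "
from h import *
goD(0,.1,.06)"
```

```text
31.475 [0.6812 0.1087 0.2888] cover rel deck rotvec deg (x,y,z): [-0.15  1.12 -0.17] tool in world [[-0.84, -0.156, 0.519], [-0.13, 0.988, 0.087], [-0.526, 0.005, -0.85]]
TCP deck [0.2523 0.1008 0.129 ] goD [ 0.2543 -0.0006  0.0613] rows 4.2 yaw err: tool x vs DY -90.16 world target [0.499 0.08  0.103]
```

Emit:
step_arm([
  {"fingers":1,"dx":0.062,"dy":0,"dz":0,"roll":0},
  {"fingers":1,"dx":0.124,"dy":0,"dz":0,"roll":0},
  {"fingers":1,"dx":0.186,"dy":0,"dz":0.0,"roll":0},
  {"fingers":1,"dx":0.235,"dy":0,"dz":0.01,"roll":0},
  {"fingers":1,"dx":0.254,"dy":0,"dz":0.04,"roll":0},
  {"fingers":1,"dx":0.254,"dy":0,"dz":0.06,"roll":0},
  {"fingers":1,"dx":0.254,"dy":0,"dz":0.06,"roll":0},
])

```text
time: 32.35
tool_pos: [0.5, 0.0811, 0.1034]
tcp_rot: [-0.201, 2.584, 0.065]
wrist_force: [-1.1, 0.1, -0.8]
width: 0.086
grip_force: 80.1
```

```bash
python3 tilt.py; python3 - <<'E'
from h import *
goD(0,.1,.02)
im,d,P=wsnap('i'); cv2.imwrite('pics/wi.png',cv2.resize(im,(800,600),interpolation=cv2.INTER_CUBIC))
D=np.stack([(P-O)@DX,(P-O)@DY,(P-O)@DN],-1); 
k=(D[...,2]>.04)&(D[...,2]<.066)&(abs(D[...,0])<.06)&(D[...,1]>.02)&(D[...,1]<.17)
q=D[k]; A=np.c_[q[:,:2],np.ones(len(q))]
m=np.ones(len(q),bool)
for _ in range(5):
    c=np.linalg.lstsq(A[m],q[m,2],rcond=None)[0]; m=abs(A@c-q[:,2])<.0015
print(len(q),m.sum(),'plate top z',c[2]+.1*c[1],'slopes deg',np.degrees(c[:2]),'x',np.percentile(q[m,0],[0.5,99.5]),'y',np.percentile(q[m,1],[.5,99.5]))
E
```

```text
32.35 [0.5    0.0811 0.1034] cover rel deck rotvec deg (x,y,z): [-0.13  1.31 -0.18] tool in world [[-0.842, -0.156, 0.516], [-0.13, 0.988, 0.087], [-0.523, 0.006, -0.852]]
TCP deck [0.0009 0.1007 0.0601] goD [ 0.002 -0.001  0.04 ] rows 0.6 yaw err: tool x vs DY -90.15 world target [0.519 0.083 0.068]
16866 15881 plate top z 0.05902443569033583 slopes deg [-0.97666107  0.10368902] x [-0.03717804  0.03671196] y [0.0370996  0.14556598]
```

View pics/wi.png

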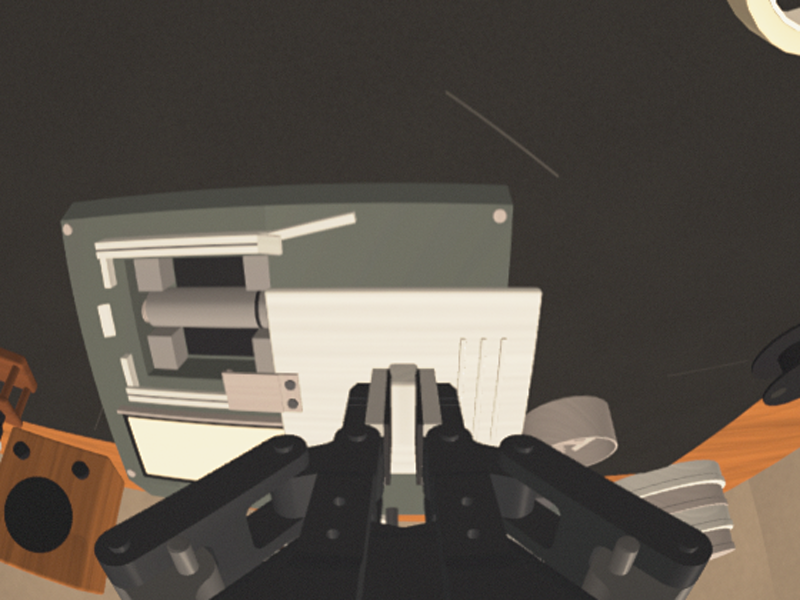

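The cover hangs square above the deck. The plate is level with the deck to about 1°, its x-centre is about 0, and the tab points to the rails at image (260,390). I set it down.

Emit:
step_arm([
  {"fingers":1,"dx":0.001,"dy":0.003,"dz":0.025,"roll":0},
  {"fingers":1,"dx":0.002,"dy":0.003,"dz":0.042,"roll":0},
  {"fingers":1,"dx":0.002,"dy":0.003,"dz":0.048,"roll":0},
  {"fingers":1,"dx":0.002,"dy":0.003,"dz":0.051,"roll":0},
  {"fingers":1,"dx":0.002,"dy":0.003,"dz":0.053,"roll":0},
  {"fingers":1,"dx":0.002,"dy":0.003,"dz":0.053,"roll":0},
])

```text
time: 33.15
tool_pos: [0.5269, 0.0884, 0.0593]
tcp_rot: [-0.201, 2.58, 0.065]
wrist_force: [-0.1, 0.2, -0.6]
width: 0.091
grip_force: 80.1
```

```bash
python3 -c "
from h import *
goD(0,.1,.007); s=read_state(); print(DN@s['wrist_force'],DX@s['wrist_force'],DY@s['wrist_force'])"
```

```text
TCP deck [0.0029 0.1039 0.0081] goD [ 0.0029 -0.0039  0.0009] rows 0.1 yaw err: tool x vs DY -90.16 world target [0.526 0.084 0.057]
-0.5037232392938183 -0.31703855234660305 0.20606175279223943
```

Emit:
step_arm([
  {"fingers":1,"dx":0.003,"dy":0,"dz":0.0,"roll":0},
  {"fingers":1,"dx":0.003,"dy":0,"dz":0.001,"roll":0},
  {"fingers":1,"dx":0.003,"dy":0,"dz":0.002,"roll":0},
  {"fingers":1,"dx":0.003,"dy":0,"dz":0.002,"roll":0},
])

```text
time: 33.65
tool_pos: [0.5252, 0.0882, 0.0554]
tcp_rot: [-0.201, 2.581, 0.065]
wrist_force: [0.2, 0.3, -1.0]
width: 0.09
grip_force: 80.1
```

```bash
cat > f.py <<'E'
from h import *
import sys
goD(*[float(a) for a in sys.argv[1:4]]); s=read_state(); print('F deck xyz',(s['wrist_force']@np.stack([DX,DY,DN],1)).round(1))
E
python3 f.py 0 .1 .006
```

```text
TCP deck [-0.0006  0.104   0.0056] goD [-0.0006 -0.004  -0.0005] rows 0.1 yaw err: tool x vs DY -90.16 world target [0.526 0.084 0.056]
F deck xyz [-0.3  0.3 -1. ]
```

Emit:
step_arm([
  {"fingers":1,"dx":0,"dy":0,"dz":0.001,"roll":0},
  {"fingers":1,"dx":0,"dy":0,"dz":0.002,"roll":0},
  {"fingers":1,"dx":0,"dy":0,"dz":0.002,"roll":0},
])

```text
time: 34.02
tool_pos: [0.5258, 0.0884, 0.0541]
tcp_rot: [-0.201, 2.581, 0.065]
wrist_force: [-11.3, -3.0, 12.0]
width: 0.087
grip_force: 82.2
```

```bash
python3 f.py 0 .1 .006
```

```text
TCP deck [-0.0007  0.1041  0.0041] goD [-0.0008 -0.004  -0.0019] rows 0.1 yaw err: tool x vs DY -90.17 world target [0.526 0.084 0.056]
F deck xyz [-4.1 -1.3 16.2]
```

Emit:
step_arm([
  {"fingers":1,"dx":0,"dy":0,"dz":-0.0012,"roll":0},
  {"fingers":1,"dx":0,"dy":-0.008,"dz":-0.0012,"roll":0},
  {"fingers":1,"dx":0,"dy":-0.016,"dz":-0.0012,"roll":0},
  {"fingers":1,"dx":0,"dy":-0.024,"dz":-0.0012,"roll":0},
  {"fingers":1,"dx":0,"dy":-0.032,"dz":-0.0012,"roll":0},
  {"fingers":1,"dx":0,"dy":-0.032,"dz":-0.0012,"roll":0},
], squeeze=60)

```text
time: 34.78
tool_pos: [0.5304, 0.0565, 0.0545]
tcp_rot: [-0.2, 2.581, 0.065]
wrist_force: [-3.8, -1.7, 3.0]
width: 0.087
grip_force: 80.7
```

```bash
python3 f.py 0 .04 .005
```

```text
TCP deck [-0.0007  0.0718  0.0046] goD [-0.0006 -0.0318 -0.0006] rows 0.5 yaw err: tool x vs DY -90.12 world target [0.536 0.025 0.055]
F deck xyz [-2.  -1.1  4.6]
```

Emit:
step_arm([
  {"fingers":1,"dx":0,"dy":-0.01,"dz":-0.0004,"roll":0},
  {"fingers":1,"dx":0,"dy":-0.02,"dz":-0.0004,"roll":0},
  {"fingers":1,"dx":0,"dy":-0.03,"dz":-0.0004,"roll":0},
  {"fingers":1,"dx":0,"dy":-0.04,"dz":-0.0004,"roll":0},
  {"fingers":1,"dx":0,"dy":-0.05,"dz":-0.0004,"roll":0},
  {"fingers":1,"dx":0,"dy":-0.05,"dz":-0.0004,"roll":0},
])

```text
time: 35.52
tool_pos: [0.5379, 0.0071, 0.0545]
tcp_rot: [-0.2, 2.581, 0.065]
wrist_force: [-5.2, -0.6, 4.5]
width: 0.091
grip_force: 80.8
```

```bash
python3 f.py 0 0 .005
```

```text
TCP deck [-0.0007  0.0219  0.0046] goD [-0.0006 -0.0219 -0.0006] rows 0.4 yaw err: tool x vs DY -90.13 world target [ 0.542 -0.014  0.055]
F deck xyz [-2.3  0.2  6.5]
```

Emit:
step_arm([
  {"fingers":1,"dx":0,"dy":-0.008,"dz":0,"roll":0},
  {"fingers":1,"dx":0,"dy":-0.014,"dz":0,"roll":0},
  {"fingers":1,"dx":0,"dy":-0.018,"dz":0,"roll":0},
  {"fingers":1,"dx":0,"dy":-0.021,"dz":0,"roll":0},
  {"fingers":1,"dx":0,"dy":-0.0225,"dz":0,"roll":0},
  {"fingers":1,"dx":0,"dy":-0.0225,"dz":0,"roll":0},
])

```text
time: 36.28
tool_pos: [0.541, -0.0137, 0.0544]
tcp_rot: [-0.203, 2.582, 0.067]
wrist_force: [-4.6, 4.6, 6.1]
width: 0.088
grip_force: 81.0
```

```bash
python3 f.py 0 -.002 .005
```

```text
TCP deck [-0.0008  0.0008  0.0045] goD [-0.0008 -0.0028 -0.0006] rows 0.0 yaw err: tool x vs DY -90.2 world target [ 0.542 -0.016  0.055]
F deck xyz [-0.3  5.2  7.2]
```

Emit:
step_arm([
  {"fingers":1,"dx":0,"dy":-0.001,"dz":0,"roll":0},
  {"fingers":1,"dx":0,"dy":-0.002,"dz":0,"roll":0},
  {"fingers":1,"dx":0,"dy":-0.002,"dz":0,"roll":0},
])

```text
time: 36.65
tool_pos: [0.5413, -0.0156, 0.0543]
tcp_rot: [-0.203, 2.582, 0.067]
wrist_force: [-6.3, 4.4, 5.8]
width: 0.091
grip_force: 81.0
```

```bash
python3 f.py 0 -.002 .005
```

```text
TCP deck [-0.0008 -0.0011  0.0044] goD [-0.0008 -0.0009 -0.0005] rows 0.0 yaw err: tool x vs DY -90.2 world target [ 0.542 -0.016  0.055]
F deck xyz [-2.   5.3  7.8]
```

Emit:
step_arm([
  {"fingers":1,"dx":0,"dy":-0.001,"dz":-0.0004,"roll":0},
  {"fingers":1,"dx":0,"dy":-0.002,"dz":-0.0004,"roll":0},
  {"fingers":1,"dx":0,"dy":-0.002,"dz":-0.0004,"roll":0},
])

```text
time: 37.02
tool_pos: [0.5413, -0.016, 0.0548]
tcp_rot: [-0.203, 2.583, 0.071]
wrist_force: [-1.0, 12.0, 3.3]
width: 0.086
grip_force: 80.3
```

```bash
python3 f.py 0 -.002 .005
```

```text
TCP deck [-0.0006 -0.0015  0.0048] goD [-0.0006 -0.0005 -0.0002] rows 0.0 yaw err: tool x vs DY -90.17 world target [ 0.542 -0.016  0.055]
F deck xyz [ 2.4 12.   2.4]
```

Emit:
step_arm([
  {"fingers":1,"dx":0,"dy":-0.001,"dz":0,"roll":0},
  {"fingers":1,"dx":0,"dy":-0.0015,"dz":0,"roll":0},
  {"fingers":1,"dx":0,"dy":-0.0015,"dz":0,"roll":0},
])

```text
time: 37.4
tool_pos: [0.5412, -0.0162, 0.0549]
tcp_rot: [-0.204, 2.585, 0.074]
wrist_force: [-1.6, 15.0, 4.5]
width: 0.092
grip_force: 80.1
```

```bash
python3 f.py 0 -.002 .005
```

```text
TCP deck [-0.0006 -0.0016  0.005 ] goD [-0.0006 -0.0004 -0.    ] rows 0.0 yaw err: tool x vs DY -90.16 world target [ 0.542 -0.016  0.055]
F deck xyz [ 2.9 15.1  3.5]
```

Emit:
step_arm([
  {"fingers":1,"dx":0,"dy":0.003,"dz":0,"roll":0},
  {"fingers":0.3,"dx":0,"dy":0.003,"dz":0,"roll":0},
  {"fingers":0.3,"dx":0,"dy":0.003,"dz":0,"roll":0},
  {"fingers":0.3,"dx":0,"dy":0.003,"dz":-0.02,"roll":0},
  {"fingers":0.3,"dx":0,"dy":0.003,"dz":-0.06,"roll":0},
  {"fingers":0.3,"dx":0,"dy":0.003,"dz":-0.11,"roll":0},
  {"fingers":0.5,"dx":0,"dy":0.003,"dz":-0.13,"roll":0},
  {"fingers":0.5,"dx":0,"dy":0.003,"dz":-0.13,"roll":0},
])

```text
time: 38.4
tool_pos: [0.4757, -0.0294, 0.1684]
tcp_rot: [-0.199, 2.577, 0.06]
wrist_force: [0.6, -0.7, -0.4]
width: 0.248
grip_force: 0.0
```

```bash
python3 st.py; python3 - <<'E'
from h import *
im,d,P=wsnap('j'); img=rect('j',O+.004*DN-.02*DY*0,y2,.1,.00033,0,n=DN); cv2.imwrite('pics/wj.png',img)
D=np.stack([(P-O)@DX,(P-O)@DY,(P-O)@DN],-1)
for nm,x0,x1,y0,y1 in [('plate',-.03,-.018,-.04,.04),('plateup',.018,.028,-.04,.04),('tab',-.006,.006,-.064,-.052),('deck',-.03,.03,.06,.1)]:
    k=(D[...,0]>x0)&(D[...,0]<x1)&(D[...,1]>y0)&(D[...,1]<y1); print(nm,k.sum(),np.median(D[k][:,2]).round(4))
E
```

```text
38.4 [ 0.4757 -0.0294  0.1684] [-0.28  -0.414  2.454  0.396  0.624 -2.272]
[[-0.838, -0.154, 0.523], [-0.13, 0.988, 0.084], [-0.53, 0.002, -0.848]] tilt 32.01 dir 9.1
plate 9834 0.2188
plateup 876 0.0029
tab 174 0.0047
deck 2540 -0.0011
```

View pics/wj.png

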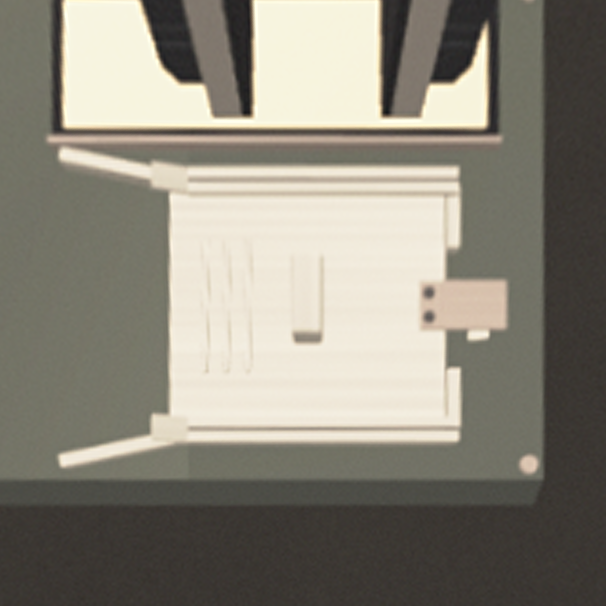

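The cover is home. Its leading edge is at the stops, and the tab lies flat past the ledge (tab end at column 507, ledge at about 480; tab top 5.8 mm above the deck, its rest height). Next is the toggle, worked from numbers only, since I have already viewed more pictures than the 10 allowed.

```bash
python3 - <<'E'
from h import *
goD(.035,.119,.06)
z=np.load('/tmp/w_i.npz');P=z['P']
for t in 'bf':
    P=np.load('/tmp/w_%s.npz'%t)['P']; D=np.stack([(P-O)@DX,(P-O)@DY,(P-O)@DN],-1)
    k=(abs(D[...,0]-.075)<.03)&(abs(D[...,1]-.12)<.02)&(D[...,2]>.006)&(D[...,2]<.035); q=D[k]
    if len(q): print(t,len(q),'top pts',q[q[:,2]>q[:,2].max()-.006].mean(0).round(4),'mean',q.mean(0).round(4),q.max(0))
E
```

```text
TCP deck [-0.003  -0.0044  0.1355] goD [-0.0358  0.1229  0.0774] rows 2.4 yaw err: tool x vs DY -90.13 world target [0.526 0.104 0.12 ]
b 199 top pts [0.07   0.118  0.0292] mean [0.0759 0.1183 0.0163] [0.08525085 0.12521117 0.03243853]
f 688 top pts [0.0679 0.1186 0.0289] mean [0.0721 0.1178 0.0188] [0.08504329 0.12416405 0.03189618]
```

Emit:
step_arm([
  {"fingers":1,"dx":-0.015,"dy":0.06,"dz":0.03,"roll":0},
  {"fingers":1,"dx":-0.025,"dy":0.115,"dz":0.06,"roll":0},
  {"fingers":1,"dx":-0.03,"dy":0.1225,"dz":0.08,"roll":0},
  {"fingers":1,"dx":-0.03,"dy":0.1225,"dz":0.105,"roll":0},
  {"fingers":1,"dx":-0.03,"dy":0.1225,"dz":0.12,"roll":0},
  {"fingers":1,"dx":-0.03,"dy":0.1225,"dz":0.12,"roll":0},
])

```text
time: 39.2
tool_pos: [0.5412, 0.1071, 0.0765]
tcp_rot: [-0.202, 2.588, 0.064]
wrist_force: [-0.2, 0.2, -0.3]
width: 0.003
grip_force: 0.0
```

```bash
python3 f.py .078 .119 .016
```

```text
TCP deck [0.0261 0.1202 0.0145] goD [-0.0519 -0.0014 -0.0003] rows 0.8 yaw err: tool x vs DY -90.17 world target [0.585 0.112 0.104]
F deck xyz [-0.3  0.3 -0.2]
```

Emit:
step_arm([
  {"fingers":1,"dx":-0.015,"dy":-0.001,"dz":-0.001,"roll":0},
  {"fingers":1,"dx":-0.025,"dy":-0.001,"dz":-0.001,"roll":0},
  {"fingers":1,"dx":-0.033,"dy":-0.001,"dz":-0.001,"roll":0},
  {"fingers":1,"dx":-0.04,"dy":-0.001,"dz":-0.001,"roll":0},
  {"fingers":1,"dx":-0.046,"dy":-0.001,"dz":-0.001,"roll":0},
  {"fingers":1,"dx":-0.05,"dy":-0.001,"dz":-0.001,"roll":0},
  {"fingers":1,"dx":-0.05,"dy":-0.001,"dz":-0.001,"roll":0},
])

```text
time: 40.08
tool_pos: [0.5812, 0.1118, 0.1046]
tcp_rot: [-0.201, 2.589, 0.063]
wrist_force: [-11.2, -2.3, 3.1]
width: -0.002
grip_force: 5.4
```

```bash
python3 f.py .082 .119 .016
```

```text
TCP deck [0.0751 0.1189 0.0187] goD [-0.0068  0.      0.0028] rows 0.1 yaw err: tool x vs DY -90.16 world target [0.588 0.113 0.106]
F deck xyz [-8.3 -0.6  8.4]
```

Emit:
step_arm([
  {"fingers":1,"dx":0.03,"dy":0,"dz":0,"roll":0},
  {"fingers":1,"dx":0.05,"dy":0,"dz":-0.03,"roll":0},
  {"fingers":1,"dx":0.09,"dy":0,"dz":-0.08,"roll":0},
  {"fingers":1,"dx":0.09,"dy":0,"dz":-0.14,"roll":0},
  {"fingers":1,"dx":0.09,"dy":-0.03,"dz":-0.18,"roll":0},
  {"fingers":1,"dx":0.09,"dy":-0.08,"dz":-0.18,"roll":0},
  {"fingers":1,"dx":0.09,"dy":-0.08,"dz":-0.18,"roll":0},
])

```text
time: 40.95
tool_pos: [0.4293, 0.0006, 0.2152]
tcp_rot: [-0.186, 2.577, 0.057]
wrist_force: [0.8, 0.2, -0.0]
width: 0.006
grip_force: 0.0
```

```bash
python3 - <<'E'
from h import *
im,d,P=wsnap('k'); i2,d2,c=snap('top'); P2=cloud(d2,c['intrinsics'],c['world_to_cam'])
i3,d3,c3=snap('scene'); P3=cloud(d3,c3['intrinsics'],c3['world_to_cam'])
for n,p in (('wrist',P),('top',P2),('scene',P3)):
    D=np.stack([(p-O)@DX,(p-O)@DY,(p-O)@DN],-1)
    k=(abs(D[...,0]-.08)<.03)&(abs(D[...,1]-.12)<.02)&(D[...,2]>.008)&(D[...,2]<.035); q=D[k]
    if len(q): print(n,len(q),'top pts',q[q[:,2]>q[:,2].max()-.006].mean(0).round(4),'mean',q.mean(0).round(4))
    for nm,x0,x1,y0,y1 in [('plate',.018,.028,-.04,.04),('plateLo',-.03,-.02,-.04,.04),('tab',-.006,.006,-.064,-.052)]:
        k=(D[...,0]>x0)&(D[...,0]<x1)&(D[...,1]>y0)&(D[...,1]<y1); 
        if k.any(): print(n,nm,k.sum(),np.median(D[k][:,2]).round(4))
print(read_state()['time'],read_state()['wrist_force'].round(1),read_state()['tool_pos'].round(3))
E
```

```text
wrist 110 top pts [0.0882 0.1187 0.0276] mean [0.0847 0.1188 0.0206]
wrist plate 601 0.0032
wrist plateLo 15425 0.2692
wrist tab 108 0.0045
top 9 top pts [0.0914 0.1192 0.0298] mean [0.0902 0.1192 0.0257]
top plate 251 0.3413
top plateLo 226 0.2418
top tab 19 0.0045
scene 20 top pts [0.0925 0.121  0.0283] mean [0.0893 0.1213 0.019 ]
scene plate 116 0.335
scene plateLo 103 0.2543
scene tab 10 0.0052
41.1 [ 0.6  0.3 -0.4] [0.428 0.006 0.212]
```

```bash
python3 -c "
from workcell import *
print(finish_job())"
```

```text
the job is handed in; nothing more can be done
None
```

The job is handed in at about 41 s: the cell is in the bay with its button end to the left, the cover has clicked home, and the toggle is on. I viewed 12 pictures instead of the allowed 10, and the wrist force read about 75 N for one moment at the arm's reach limit.

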